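# Reset the visitors' snack corner on an office desk

## Robot

A 6-joint arm with a two-finger parallel gripper is mounted at the origin on the work surface. World frame = base frame: x ahead of the robot, y to its left, z up, the work surface at z = 0. Lengths are in m, angles in rad, forces in N, time in s.
With the tool pointing down it reaches from about 0.375 to 0.9 m from the base axis. Payload 3.1 kg.
Tool frame: the origin (TCP) lies on the centre line of the jaws, within the pads' length; the fingertips stand 8 mm ahead of it and the grasp point (between the pads) lies 11 mm behind it; z points along the fingers, y is the line along which they close (so a half turn about z gives the same grasp; the last joint's range is limited). The gripper opens to 85 mm and grips with 20 to 120 N. Pads are 22 mm wide; open, the fingers measure 114 mm over their backs; the gripper's body (76 mm by 85 mm) begins 54 mm behind the grasp point. The pads swing forward as they close: fully open they stand 13 mm farther back than shut.
Start: joints at [1.141, 0.527, 1.433, -0, 1.181, -0.178], TCP at [0.155, 0.605, 0.239] pointing down, gripper open.
Joint ranges: [-3.08, 3.08], [-0.75, 2.2], [0.22, 2.44], [-1.43, 4.57], [0, 2.65], [-2.85, 2.85]. Speed limits (rad/s): [2.79, 2.79, 3.14, 3.14, 3.14, 3.14].

## Interface

Orientations are given as a unit quaternion [x, y, z, w].
In Python, from station import * gives the robot as it stands.
- The arm moves only by the tool play_rows, never from a script. Its argument "rows" is a list of rows, each a list of 3 entries, a list of its own where there are three numbers: the turn, a rotation vector about the tool's x, y, z in degrees, then the shift along the tool's x, y, z in mm, then the closure, from 0 (fully open) to 1 (shut). In form: [[[ax, ay, az], [dx, dy, dz], jaw], ...]. A call has 1 to 12 rows; each row shifts and turns the commanded pose from where the row before left it, along the tool's axes as they then stand; what a row does not reach is not made up. A row lasts 1/12 s, in which the tool goes at most 41.7 mm and 7.16 degrees, less where a joint would pass 70% of its speed; a pose out of reach is approached as far as the arm can. A call with a gripper value outside its range is refused whole. The fingers move at their own pace and stop on an object; "grip_force" is the grip in N (left out, the last holds). Time passes only in rows, so rows that do not move let the fingers close. It gives the time, the measured TCP pose, the force, the opening and the grip force at its end, in the units of the state.
- sense(): the state, without advancing time (a new reading comes with each control period).
- snapshot(name): name is "scene" or "top"; returns (picture, depth): 400x640x3 uint8, red, green, blue; 400x640 float32, m along the optical axis (not along the pixel's ray), 0 where there is no reading.
- get_calibration(name): a dict with "vfov" (degrees; the focal length in pixels is half the picture's height over the tangent of half this angle, whatever the lens; pixels are square), "cx", "cy" (the principal point, pixels), "k1" (the pictures are not rectified: a ray, as slopes to the right and down, at radius r is drawn at 1 + k1 r^2 times it, then the intrinsics apply), "xyz" and "attitude" of the camera in the world. Camera axes: x right, y down, z forward; pixel columns grow to the right and rows downward; lengths in m; the calibration is good to about 2 mm. A picture is of the moment at which its call begins. get_calibration takes no time and is no camera call.
- sign_off(): hands the job in; it is judged then, once.
The state is a dict: "t": time; "q": joint angles; "qd": joint speeds; "tau": joint torques, N m; "tcp_pos": TCP position; "tool_rot": TCP orientation; "force": force on the tool from outside, world axes, zero at the start; "ft_torque": the same for the moment, N m; "finger_gap": opening from 0.0 (shut) to 1.0 (fully open); "gripper_force": force on a finger pad.
Only numpy, scipy, OpenCV 4.12 (cv2) and the standard library are available. Lean on these libraries where they do the work, as an engineer would, in place of code of your own. Each camera call takes 0.05 s, during which the arm holds its last target. There are 200 camera calls.

## Task

The blue travel tumbler and the empty sweet jar are standing on each other's coasters: swap them, resting one of them on the red spare coaster meanwhile, so that the tumbler ends upright in the middle of the cork coaster and the jar upright in the middle of the dark slate coaster. Then, with both in their right places, drop all the wrapped chocolates one at a time through the neck into the jar. Also pile all the biscuits, lying flat, into one neat stack in the middle of the plate, and leave the rest of the desk as it is.

Things in the scene. Friction and masses are not known exactly. Their poses are not given: they have to be found in the camera images.
- jar_center (a point): Clear glass sweet jar with a greenish base, no lid, loose, 175-350 g, 130 mm tall; this point is on its axis, 65 mm above its underside; z up its axis. Round body 84 mm across to 78 mm up, sloping shoulder to 90 mm, then a straight neck to 130 mm, 58 mm across outside and 50 mm inside, with a thin brass band at the rim (look only). Walls 4 mm, inner floor 6 mm up. Starts empty on the cork coaster.
- tumbler_center (a point): Closed blue travel tumbler with black lid, loose, 210 to 420 g, round, 62 mm diameter, 125 mm tall (straight blue body to 112 mm, then the lid, at most 63 mm across); this point is on its axis, 62.5 mm above its underside; z upwards along its axis. Starts on the slate coaster; belongs on the cork coaster.
- coaster_cork: Round coaster of brown cork, 100 mm diameter, 4 mm thick, fixed to the desk; origin at the centre of its underside (on the desk top). The tumbler's right place.
- coaster_slate: Round dark slate-grey coaster, 100 mm diameter, 4 mm thick, fixed; origin at the centre of its underside. The jar's right place.
- coaster_red: Round red coaster, 100 mm diameter, 4 mm thick, fixed, empty: the spare place for the swap; origin at the centre of its underside.
- plate: Blue flat plate with a thin white line at its edge, 160 mm diameter, fixed; origin at the centre of its underside on the desk; its flat top is 7 mm above that (the white line at the edge stands 3 mm higher).
- bakery_card: Flat brown card, 110 mm (its x) by 290 mm (its y), 3 mm thick, fixed, on which the biscuits start, 95 mm apart along its y; origin at the centre of its underside.
- choc0_center (a point): Gold foil-wrapped chocolate with a white paper band, loose, 32 mm (x) by 24 mm (y) by 20 mm (z), 14 g; this point is its centre. Starts lying flat on the desk, z up; may be absent.
- choc1_center (a point): Red foil-wrapped chocolate with a white paper band, loose, 32 mm (x) by 24 mm (y) by 20 mm (z), 14 g; this point is its centre. Starts lying flat on the desk, z up; may be absent.
- choc2_center (a point): Green foil-wrapped chocolate with a white paper band, loose, 32 mm (x) by 24 mm (y) by 20 mm (z), 14 g; this point is its centre. Starts lying flat on the desk, z up; may be absent.
- choc3_center (a point): Orange foil-wrapped chocolate with a white paper band, loose, 32 mm (x) by 24 mm (y) by 20 mm (z), 14 g; this point is its centre. Starts lying flat on the desk, z up; may be absent.
- biscuit0_center (a point): Dark round sandwich biscuit with white cream, loose, 56 mm diameter, 14 mm thick, 30 g; this point is its centre; z along its axis (either face may be up). Starts lying flat on the bakery card; may be absent.
- biscuit1_center (a point): Dark round sandwich biscuit with white cream, loose, 56 mm diameter, 14 mm thick, 30 g; this point is its centre; z along its axis (either face may be up). Starts lying flat on the bakery card; may be absent.
- biscuit2_center (a point): Dark round sandwich biscuit with white cream, loose, 56 mm diameter, 14 mm thick, 30 g; this point is its centre; z along its axis (either face may be up). Starts lying flat on the bakery card; may be absent.
- pudding: Yellow pudding cup with white lid, 72 mm across, 54 mm tall, loose; origin at the centre of its underside. Leave alone.
- notes: Yellow pad of sticky notes, 76 mm square, 18 mm tall, loose; origin at the centre of its underside. Leave alone.
There are look-alikes about, which are no part of the job. Several things look just like the plate: the one meant starts farthest to the robot's left.

How it is judged:
On the way, in this order (a step that is already met when the one before it is completed fails the run):
1. the tumbler or the jar stands upright on the red spare coaster (((horizontal distance between tumbler_center and coaster_red below 0.03 m and height (world z) of tumbler_center below 0.0705 m and angle between tumbler_center's own z axis and vertical below 0.1 rad) or (horizontal distance between jar_center and coaster_red below 0.03 m and height (world z) of jar_center below 0.073 m and angle between jar_center's own z axis and vertical below 0.1 rad))), for 0.2 s.
2. the two have changed places: the tumbler stands on the cork coaster and the jar on the slate coaster (horizontal distance between tumbler_center and coaster_cork below 0.02 m and height (world z) of tumbler_center below 0.0705 m and angle between each of tumbler_center, jar_center's own z axis and vertical below 0.1 rad and horizontal distance between jar_center and coaster_slate below 0.02 m and height (world z) of jar_center below 0.073 m), for 0.3 s.
3. all the chocolates are in the jar, which is in its right place (all of step 2 and z of choc0_center in the frame of jar_center between -0.065 and 0.02 m and horizontal distance between each of choc0_center, choc1_center, choc2_center, choc3_center and jar_center below 0.042 m and z of choc1_center in the frame of jar_center between -0.065 and 0.02 m and z of choc2_center in the frame of jar_center between -0.065 and 0.02 m and z of choc3_center in the frame of jar_center between -0.065 and 0.02 m), for 0.3 s.
At the end, for the whole second after the job is handed in: tumbler and jar stand upright, each within 20 mm of the middle of its right coaster; every chocolate lies in the jar below its neck; every biscuit lies flat with its centre within 14 mm sideways of the plate's centre, in one stack; all at rest (all of step 3 and horizontal distance between each of biscuit0_center, biscuit1_center, biscuit2_center and plate below 0.014 m and height (world z) of each of biscuit0_center, biscuit1_center, biscuit2_center below 0.048 m and (angle between biscuit0_center's own z axis and vertical below 0.12 rad or angle between biscuit0_center's own z axis and vertical above 3.02 rad) and (angle between biscuit1_center's own z axis and vertical below 0.12 rad or angle between biscuit1_center's own z axis and vertical above 3.02 rad) and (angle between biscuit2_center's own z axis and vertical below 0.12 rad or angle between biscuit2_center's own z axis and vertical above 3.02 rad) and linear speed of each of jar, tumbler, choc0, choc1, choc2, choc3, biscuit0, biscuit1, biscuit2 below 0.02 m/s); the robot touches nothing.
It fails at once if the pudding cup or pad of notes is pushed more than 30 mm (distance of any of pudding, notes from where it was at the start of the episode above 0.03 m).
Of choc0, choc1, choc2, choc3 only 2 to 4 are there at a start; the rules pass over those that are not, and their reading is None.
Of biscuit0, biscuit1, biscuit2 only 2 to 3 are there at a start; the rules pass over those that are not, and their reading is None.
At some moment in a run one of choc0, choc1, choc2, choc3, biscuit0, biscuit1, biscuit2 may be knocked a few centimetres aside while the robot is not near it.
Once in a run the grip may slacken for a moment while it holds something.
It also fails if it takes over 210 s, if anything falls off the work surface, if the arm or the gripper's body presses on something with over 40 N, if the wrist force passes 120 N, or if a joint passes its speed limit or range.

## Working session

There is one attempt and no reset: what is moved stays moved. The work goes in short steps, Python scripts to look and compute and a tool call to move; the robot and the scene stay as the last step left them, time stands still between calls to the robot, and variables do not carry over. Pictures are saved under pics/ and viewed, at most 14 in all, crops included, and the job is handed in when it is done.

Besides the shell and the picture viewer there is one more tool, called after ">>>" by a JSON object that holds its "op" and its "data". play_rows: Moves the arm, as the interface text tells. Its arguments: {"type":"object","properties":{"rows":{"type":"array","items":{"type":"array"}},"grip_force":{"type":"number"}},"required":["rows"]}

```bash
mkdir -p pics; ls; python3 - <<'E'
from station import *
import cv2, numpy as np
for n in("scene","top"):
    p,d=snapshot(n); np.save(n+"0.npy",d); cv2.imwrite(f"pics/{n}0.png",p[:,:,::-1])
    print(n,get_calibration(n),d.min(),d.max())
print(sense())
E
```

```text
pics
scene {'vfov': 54.64962522808985, 'cx': 320.25018312876705, 'cy': 190.8457314359726, 'k1': -0.049384776530758824, 'xyz': array([1.2576092 , 0.42012347, 0.70079496]), 'attitude': array([ 0.44402881,  0.76932706, -0.39901156, -0.22751719])} 0.0 3.8383849
top {'vfov': 52.83475715841957, 'cx': 312.9238429355857, 'cy': 194.43501364028106, 'k1': -0.039583140578270254, 'xyz': array([ 0.31006899, -0.01776551,  1.10620731]), 'attitude': array([ 0.71016181, -0.70012808,  0.05515626, -0.04948395])} 0.0 2.0560837
{'t': 0.1, 'q': array([ 1.14152370e+00,  5.28389090e-01,  1.43377487e+00,  4.70002391e-07,
        1.18141902e+00, -1.78462842e-01]), 'qd': array([-0.00107294, -0.00259356, -0.00251166,  0.00093195,  0.00104993,
       -0.0002123 ]), 'tau': array([-2.61692512e-04, -4.43302703e+01, -1.78586733e+01, -2.37730283e-04,
        3.88928820e-03,  1.66789283e-05]), 'tcp_pos': array([0.1547987 , 0.6048726 , 0.23842148]), 'tool_rot': array([ 1.25076482e-01,  9.92146604e-01, -9.49504675e-04, -2.97972653e-04]), 'force': array([-0.38774775,  1.00431379,  0.09653555]), 'ft_torque': array([-0.02512357, -0.01504785,  0.02233572]), 'gripper_force': 0.0, 'finger_gap': 0.9999446966094859}
```

View pics/top0.png

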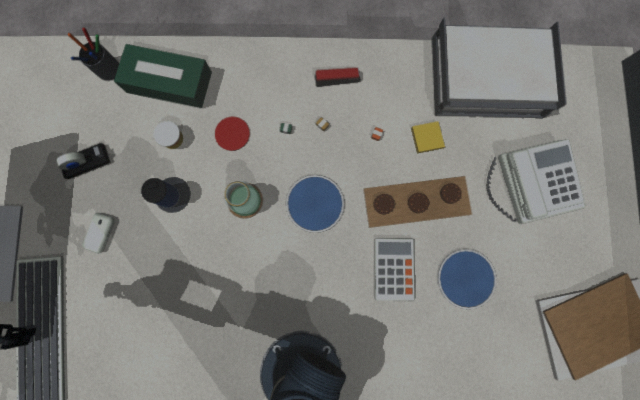

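View pics/scene0.png

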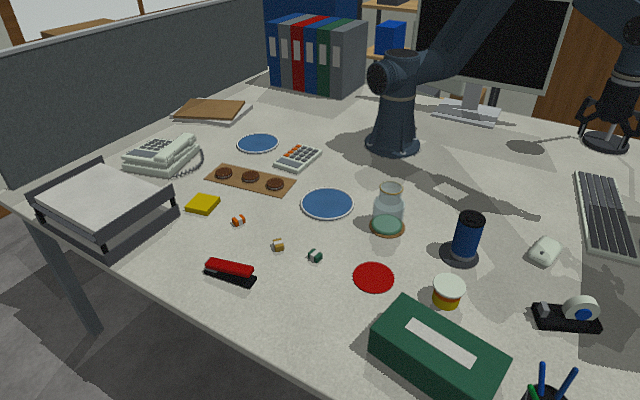

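```bash
cat > h.py <<'E'
from station import *
import cv2, numpy as np
from scipy.spatial.transform import Rotation as R
C={n:get_calibration(n) for n in("scene","top")}
def K(n):
    f=200/np.tan(np.radians(C[n]["vfov"]/2)); return np.array([[f,0,C[n]["cx"]],[0,f,C[n]["cy"]],[0,0,1.]]),np.array([C[n]["k1"],0,0,0.])
def slopes(n,uv):
    k,d=K(n); return cv2.undistortPoints(np.float64(uv).reshape(-1,1,2),k,d).reshape(-1,2)
def ray(n,uv):
    s=slopes(n,uv); return C[n]["xyz"],R.from_quat(C[n]["attitude"]).apply(np.c_[s,np.ones(len(s))])
def plane(n,uv,z):
    o,d=ray(n,uv); return o+d*((z-o[2])/d[:,2])[:,None]
def deep(n,uv,dep):
    o,d=ray(n,uv); u=np.int32(np.round(np.float64(uv).reshape(-1,2))); return o+d*dep[u[:,1],u[:,0]][:,None]
def tri(a,b):  # scene px, top px -> point, miss distance
    o1,d1=ray("scene",a);o2,d2=ray("top",b);d1=d1[0];d2=d2[0]
    t=np.linalg.lstsq(np.c_[d1,-d2],o2-o1,rcond=None)[0]; p,q=o1+t[0]*d1,o2+t[1]*d2
    return (p+q)/2,np.linalg.norm(p-q)
def proj(n,P):
    k,d=K(n);r=R.from_quat(C[n]["attitude"]).inv()
    return cv2.projectPoints(r.apply(np.atleast_2d(P)-C[n]["xyz"]),np.zeros(3),np.zeros(3),k,d)[0].reshape(-1,2)
def shot(n):
    p,d=snapshot(n); return p,d,cv2.cvtColor(p,cv2.COLOR_RGB2HSV)
def blob(hsv,roi,lo,hi):  # largest contour in roi (u0,v0,u1,v1)
    u0,v0,u1,v1=roi; m=cv2.inRange(hsv[v0:v1,u0:u1],np.array(lo),np.array(hi))
    c=cv2.findContours(m,cv2.RETR_EXTERNAL,cv2.CHAIN_APPROX_NONE)[0]
    return max(c,key=cv2.contourArea)[:,0]+[u0,v0] if c else None
def circ(xy):  # circle through points
    A=np.c_[2*xy[:,:2],np.ones(len(xy))]; s=np.linalg.lstsq(A,(xy[:,:2]**2).sum(1),rcond=None)[0]
    return s[:2],np.sqrt(s[2]+s[0]**2+s[1]**2)
E
python3 - <<'E'
from h import *
S=shot("scene");T=shot("top")
im=T[0][105:315,270:490,::-1]; b=S[0][190:270,180:340,::-1]
cv2.imwrite("pics/crop1.png",np.hstack([cv2.resize(im,(440,420),interpolation=2),np.vstack([cv2.resize(b,(350,175),interpolation=2),cv2.resize(T[0][110:145,270:340,::-1],(350,175),interpolation=2),np.zeros((70,350,3),np.uint8)])]))
red=((0,110,60),(8,255,255)); red2=((170,110,60),(180,255,255)); blu=((98,100,40),(125,255,255))
for name,rs,rt,rg in(("redcoaster",(345,255,400,300),(210,110,255,155),(red,red2)),("plate",(295,180,360,225),(280,170,350,235),(blu,)),
  ("plateB",(230,125,285,160),(430,240,500,310),(blu,))):
    for r in rg:
        a=blob(S[2],rs,*r);b=blob(T[2],rt,*r)
        if a is None or b is None: continue
        # ellipse centres
        ca,cb=cv2.minEnclosingCircle(a)[0],cv2.minEnclosingCircle(b)[0]
        ea=cv2.fitEllipse(a)[0];eb=cv2.fitEllipse(b)[0]
        print(name,tri(ea,eb),cv2.contourArea(a),cv2.contourArea(b),"plane top",circ(plane("top",b,.005)),"scene",circ(plane("scene",a,.005)))
for n,px in(("tumbler lid",(470,215)),("pud",(448,286)),):
    print(n,deep("scene",[px],S[1]))
for n,px in(("lid",(152,190)),("jar rim",(243,188)),("choc g",(286,127)),("au",(322,123)),("or",(377,133)),("bis",(384,204)),("b",(418,203)),("b",(451,193)),("pud",(168,132)),("notes",(428,137)),("desk",(280,160))):
    print(n,deep("top",[px],T[1]))
for px in[(286,127),(322,123),(377,133),(384,204),(165,185)]:print(T[2][px[1]-2:px[1]+3:2,px[0]-4:px[0]+5:4].tolist())
E
```

```text
redcoaster (array([ 0.64815675,  0.20839209, -0.00122728]), np.float64(0.0005217828363775862)) 977.0 843.5 plane top (array([0.64667814, 0.20691559]), np.float64(0.047295659425561534)) scene (array([0.65168221, 0.20954488]), np.float64(0.048167998468507695))Traceback (most recent call last):
  File "<stdin>", line 13, in <module>
cv2.error: OpenCV(4.12.0) /io/opencv/modules/imgproc/src/shapedescr.cpp:361: error: (-201:Incorrect size of input array) There should be at least 5 points to fit the ellipse in function 'fitEllipseNoDirect'
```

View pics/crop1.png

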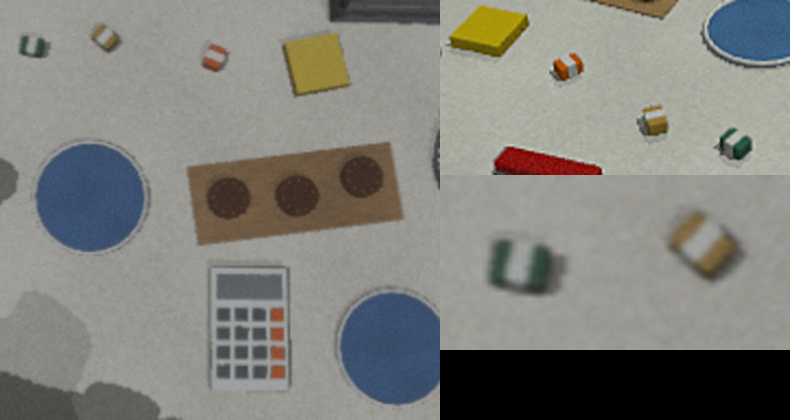

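The crop shows two blue plates: (316,203) and (467,278) in the top picture. The first lies farther left (+y), so it is the one meant. There are three chocolates, green (286,127), gold (322,123) and orange (377,133), and three biscuits on the card. The red one is absent.

```bash
cat > m.py <<'E'
from h import *
S=shot("scene");T=shot("top")
red=((0,110,60),(8,255,255)); red2=((170,110,60),(180,255,255)); blu=((98,100,40),(125,255,255))
def both(name,rs,rt,rg,z):
    a=blob(S[2],rs,*rg);b=blob(T[2],rt,*rg)
    if a is None or b is None or min(len(a),len(b))<5: print(name,"none");return
    ea=cv2.moments(cv2.convexHull(a));eb=cv2.moments(cv2.convexHull(b))
    ea=(ea["m10"]/ea["m00"],ea["m01"]/ea["m00"]);eb=(eb["m10"]/eb["m00"],eb["m01"]/eb["m00"])
    p,e=tri(ea,eb); print(name,p.round(4),"miss %.4f"%e,"px",np.round(ea,1),np.round(eb,1),"plane z: S",plane("scene",ea,z)[0].round(4),"T",plane("top",eb,z)[0].round(4),"r",np.round(circ(plane("top",b,z))[1],4))
E
python3 - <<'E'
from m import *
both("red",(345,255,400,300),(210,110,255,155),red2 if 0 else red,.004)
both("plate",(295,180,360,225),(280,170,350,235),blu,.007)
both("plateB",(230,125,285,160),(430,240,500,310),blu,.007)
both("notes",(180,185,225,220),(405,115,450,158),((22,120,60),(35,255,255)),.018)
for n,px in(("lid",(152,190)),("jar rim",(243,188)),("choc g",(286,127)),("au",(322,123)),("or",(377,133)),("bis",(384,204)),("b",(418,203)),("b",(451,193)),("pud",(168,132)),("notes",(428,137)),("desk",(280,160)),("plate",(316,203)),("card",(400,204)),("redc",(232,133))):
    print(n,deep("top",[px],T[1]).round(4))
for n,px in(("lid",(470,220)),("pud",(448,286)),("desk",(300,290)),("redc",(373,277)),("plate",(327,203)),("notes",(202,202)),("b",(224,173)),("b",(251,177)),("b",(276,184))):print(n,deep("scene",[px],S[1]).round(4))
for px in[(286,127),(322,123),(377,133),(384,204),(152,190),(175,193),(185,205),(260,205),(243,214),(400,205)]:print(px,T[2][px[1],px[0]-3:px[0]+4:3].tolist())
for px in[(315,255),(278,245),(238,220),(251,177),(470,220),(448,250),(388,232)]:print("S",px,S[2][px[1],px[0]-3:px[0]+4:3].tolist())
E
```

```text
red [ 0.6481  0.2084 -0.0016] miss 0.0003 px [373.  277.2] [231.7 133.3] plane z: S [0.6529 0.2103 0.004 ] T [0.6465 0.2071 0.004 ] r 0.0475
plate [ 0.4499 -0.0301  0.0018] miss 0.0008 px [326.8 202.8] [314.6 203.3] plane z: S [ 0.4557 -0.0264  0.007 ] T [ 0.4494 -0.0304  0.007 ] r 0.0709
plateB [ 0.2495 -0.4462  0.0034] miss 0.0001 px [257.2 142.1] [466.7 278.7] plane z: S [ 0.2547 -0.4418  0.007 ] T [ 0.2497 -0.4447  0.007 ] r 0.0708
notes [ 0.6444 -0.3482  0.0061] miss 0.0025 px [202.2 203.9] [427.7 136.6] plane z: S [ 0.6547 -0.3336  0.018 ] T [ 0.6416 -0.3458  0.018 ] r 0.0424
lid [[0.4625 0.3759 0.1196]]
jar rim [[0.489  0.1679 0.0084]]
choc g [[0.6628 0.0527 0.0174]]
au [[ 0.6759 -0.0482  0.0181]]
or [[ 0.6494 -0.2028  0.0183]]
bis [[ 0.4493 -0.2203  0.0156]]
b [[ 0.4538 -0.3149  0.0127]]
b [[ 0.4818 -0.405   0.0205]]
pud [[0.6327 0.3705 0.0535]]
notes [[ 0.6417 -0.3478  0.0143]]
desk [[ 0.5722  0.0686 -0.002 ]]
plate [[ 0.4504 -0.0343  0.0071]]
card [[ 0.4512 -0.2666  0.0058]]
redc [[0.6465 0.2058 0.0062]]
lid [[0.4862 0.3728 0.1266]]
pud [[0.6374 0.3763 0.0519]]
desk [[ 7.68
[... 486 characters left out ...]
20, 38]]
(175, 193) [[109, 80, 35], [110, 60, 38], [120, 37, 48]]
(185, 205) [[105, 26, 59], [110, 12, 62], [15, 10, 150]]
(260, 205) [[73, 55, 98], [18, 76, 67], [24, 13, 96]]
(243, 214) [[65, 54, 90], [71, 61, 83], [68, 59, 82]]
(400, 205) [[16, 97, 113], [15, 100, 110], [15, 99, 111]]
S (315, 255) [[30, 11, 159], [76, 36, 120], [76, 144, 87]]
S (278, 245) [[21, 162, 134], [22, 190, 141], [21, 166, 152]]
S (238, 220) [[14, 248, 181], [17, 30, 137], [86, 15, 119]]
S (251, 177) [[11, 131, 78], [12, 160, 70], [13, 166, 83]]
S (470, 220) [[80, 92, 25], [165, 18, 29], [95, 138, 24]]
S (448, 250) [[90, 33, 39], [90, 28, 46], [45, 7, 69]]
S (388, 232) [[72, 90, 108], [75, 70, 116], [71, 72, 114]]
```

```bash
python3 - <<'E'
from m import *
a=cv2.resize(T[0][160:235,125:285,::-1],(800,375),interpolation=2)
b=cv2.resize(S[0][170:270,355:505,::-1],(330,220),interpolation=2)
a=np.clip(a*1.5,0,255).astype(np.uint8)
c=cv2.resize(S[0][175:245,360:415,::-1],(173,220),interpolation=2);d=cv2.resize(S[0][200:270,430:490,::-1],(188,220),interpolation=2)
z=np.hstack([b,c,d]);z=np.hstack([z,np.zeros((220,800-z.shape[1],3),np.uint8)])
cv2.imwrite("pics/crop2.png",np.vstack([a,np.clip(z*1.5,0,255).astype(np.uint8)]))
v,u=np.mgrid[0:400,0:640]; uv=np.c_[u.ravel(),v.ravel()]
for n,X in(("top",T),("scene",S)):
    P=deep(n,uv,X[1]); 
    k=(abs(P[:,0]-.47)<.06)&(abs(P[:,1]-.375)<.06)&(X[1].ravel()>0)
    top=P[k&(P[:,2]>.115)]; print(n,"lid top n",len(top),(np.percentile(top[:,:2],3,0)+np.percentile(top[:,:2],97,0))/2,np.ptp(top[:,:2],axis=0),np.median(top[:,2]))
    bd=P[k&(P[:,2]>.03)&(P[:,2]<.105)]; print(" body",len(bd),circ(bd))
E
```

```text
top lid top n 490 [0.46242158 0.37181188] [0.0610439  0.06179121] 0.12208416875125461
 body 248 (array([0.46282185, 0.37345761]), np.float64(0.03072798953141751))
scene lid top n 374 [0.46657438 0.37451365] [0.0645157  0.06103512] 0.1204287399191924
 body 624 (array([0.46498445, 0.37442726]), np.float64(0.0295658365850268))
```

View pics/crop2.png

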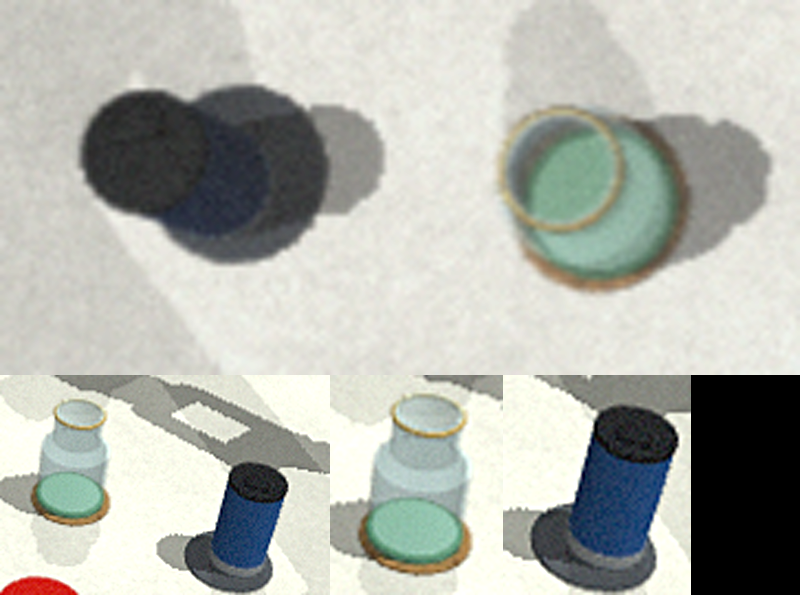

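The crop shows the jar rim at top px (237.2,193.6) and scene px (391.2,187.7). The slate coaster centre is at top (172.8,194.8) and scene (458.9,254.7); the cork's is at about top (245.2,200.6) and scene (387,225.4).

```bash
python3 - <<'E'
from m import *
for n,s,t,z in(("rim",(391.2,187.7),(237.2,193.6),.134),("slate",(458.9,254.7),(172.8,194.8),.004),("cork",(387,225.4),(245.2,200.6),.004)):
    a=plane("scene",[s],z)[0];b=plane("top",[t],z)[0];print(n,tri(s,t),a.round(4),b.round(4),((a+b)/2).round(4))
bis=((5,60,20),(20,255,88))
both("b0",(265,175,288,193),(370,190,398,218),bis,.017)
both("b1",(240,168,262,186),(405,190,432,216),bis,.017)
both("b2",(213,164,236,182),(438,180,466,206),bis,.017)
both("gold",(268,236,288,252),(313,115,331,132),((15,55,50),(27,255,200)),.01)
both("green",(306,246,324,264),(278,120,295,135),((60,50,30),(100,255,140)),.01)
both("orange",(228,212,248,228),(368,125,386,141),((4,70,60),(17,255,255)),.01)
for n,r in(("gold",(313,115,331,132)),("green",(278,120,295,135)),("orange",(368,125,386,141))):
    # body contour vs pale desk: chocolate incl. band by top depth
    v,u=np.mgrid[r[1]:r[3],r[0]:r[2]];uv=np.c_[u.ravel(),v.ravel()];P=deep("top",uv,T[1]);
    c=uv[P[:,2]>.011];rr=cv2.minAreaRect(plane("top",c,.02)[:,:2].astype(np.float32));print(n,len(c),rr)
E
```

```text
rim (array([0.45511284, 0.16279481, 0.12683905]), np.float64(0.002491067563582068)) [0.4645 0.1671 0.134 ] [0.4545 0.1603 0.134 ] [0.4595 0.1637 0.134 ]
slate (array([ 0.46842303,  0.36738114, -0.00373831]), np.float64(0.0035321346688997318)) [0.476  0.3695 0.004 ] [0.4678 0.3629 0.004 ] [0.4719 0.3662 0.004 ]
cork (array([ 0.45466512,  0.16361517, -0.0011581 ]), np.float64(0.003344150696233977)) [0.4597 0.167  0.004 ] [0.4546 0.1612 0.004 ] [0.4572 0.1641 0.004 ]
b0 [ 0.4512 -0.2214  0.0053] miss 0.0010 px [274.4 184.2] [383.8 203.7] plane z: S [ 0.4646 -0.2101  0.017 ] T [ 0.4499 -0.2197  0.017 ] r 0.0284
b1 [ 0.456  -0.3163  0.0058] miss 0.0003 px [249.9 176.7] [417.9 202.5] plane z: S [ 0.4688 -0.3043  0.017 ] T [ 0.4546 -0.3134  0.017 ] r 0.0289
b2 [ 0.484  -0.4079  0.006 ] miss 0.0003 px [223.  173.2] [450.3 193. ] plane z: S [ 0.4963 -0.3946  0.017 ] T [ 0.4824 -0.4041  0.017 ] r 0.0287
gold [ 0.6733 -0.0534 -0.0054] miss 0.0080 px [278.7 247.1] [324.8 125.8] plane z: S [ 0.6848 -0.0392  0.01  ] T [ 0.6704 -0.0563  0.01  ] r 0.0097
green [ 6.61e-01  5.25e-02 -5.00e-04] miss 0.0170 px [317.5 257.5] [289.1 128.3] plane z: S [0.667  0.0659 0.01  ] T [0.6616 0.0444 0.01  ] r 0.0065
orange [ 0.6489 -0.2085 -0.0036] miss 0.0143 px [234.9 221.7] [375.6 136.9] plane z: S [ 0.6625 -0.2039  0.01  ] T [ 0.6405 -0.2001  0.01  ] r 0.0095
gold 107 ((0.6744611859321594, -0.04733787104487419), (0.03227514401078224, 0.026668719947338104), 47.010433197021484)
green 106 ((0.660936176776886, 0.05497034639120102), (0.03195219486951828, 0.026715939864516258), 80.62992858886719)
orange 104 ((0.6482337713241577, -0.20038467645645142), (0.03118208982050419, 0.03713368624448776), 41.919219970703125)
```

>>> {"op": "play_rows", "data": {"rows": [[[0,0,-7.1],[0,0,0],0],[[0,0,-7.1],[0,0,0],0],[[0,0,-0.15],[0,0,0],0],[[0,0,0],[0,0,0],0]], "grip_force": 40}}

```text
t: 0.83
tcp_pos: [0.1551, 0.6054, 0.2394]
tool_rot: [0.002, 1.0, 0.0, 0.0]
force: [0.1, -0.1, 0.5]
finger_gap: 1.0
gripper_force: 0.0
```

>>> {"op": "play_rows", "data": {"rows": [[[0,0,0],[-31,-23,0],0],[[0,0,0],[-31,-23,0],0],[[0,0,0],[-31,-23,0],0],[[0,0,0],[-31,-23,0],0],[[0,0,0],[-31,-23,0],0],[[0,0,0],[-31,-23,0],0],[[0,0,0],[-31,-23,0],0],[[0,0,0],[-31,-23,0],0],[[0,0,0],[-31,-23,0],0],[[0,0,0],[-31,-23,0],0],[[0,0,0],[0,-2,0],0],[[0,0,0],[0,0,0],0]]}}

```text
t: 1.83
tcp_pos: [0.4668, 0.3717, 0.2392]
tool_rot: [0.004, 1.0, 0.0, 0.0]
force: [-0.6, 0.5, 0.6]
finger_gap: 1.003
gripper_force: 0.0
```

```bash
python3 - <<'E'
from h import *
s=sense();print(s["tcp_pos"],s["tool_rot"])
S=shot("scene");T=shot("top")
p=s["tcp_pos"];print("tcp proj S",proj("scene",p),"T",proj("top",p))
u,v=np.int32(proj("scene",p)[0]);a=S[0][max(0,v-90):v+110,u-90:u+90,::-1]
cv2.imwrite("pics/g1.png",cv2.resize(a,None,fx=2.9,fy=2.9));print(u-90,v-90)
E
```

```text
[0.4668392  0.3716698  0.23922897] [3.51523594e-03 9.99993819e-01 5.55872752e-05 3.35833368e-05]
tcp proj S [[482.62832886 175.40161096]] T [[133.19727977 179.47549618]]
392 85
```

View pics/g1.png

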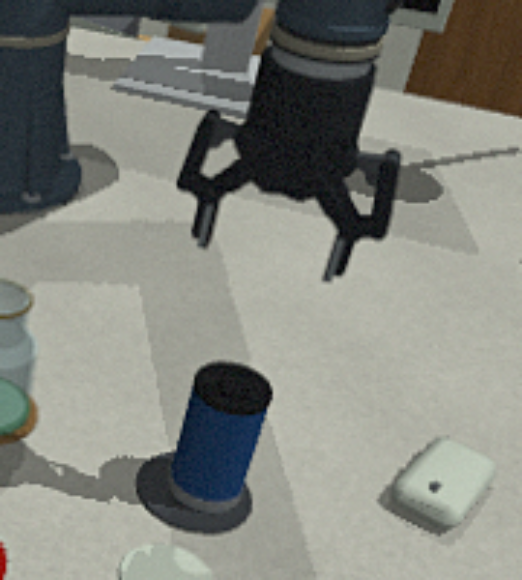

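The picture shows the gripper open above the tumbler, straddling it, with tips at scene (462,168) and (506,181), which fits the projected TCP to about 1.5 px. I descend, close and lift.

>>> {"op": "play_rows", "data": {"rows": [[[0,0,0],[2,2,20],0],[[0,0,0],[0,0,25],0],[[0,0,0],[0,0,25],0],[[0,0,0],[0,0,25],0],[[0,0,0],[0,0,20],0],[[0,0,0],[0,0,20],0],[[0,0,0],[0,0,20],0],[[0,0,0],[0,0,0],0]]}}

```text
t: 2.6
tcp_pos: [0.4588, 0.3753, 0.0808]
tool_rot: [-0.001, 1.0, -0.002, -0.004]
force: [-0.6, 0.3, -0.2]
finger_gap: 0.999
gripper_force: 0.0
```

>>> {"op": "play_rows", "data": {"rows": [[[0,0,0],[0,0,0],1],[[0,0,0],[0,0,0],1],[[0,0,0],[0,0,0],1],[[0,0,0],[0,0,0],1],[[0,0,0],[0,0,0],1],[[0,0,0],[0,0,0],1]], "grip_force": 60}}

```text
t: 3.1
tcp_pos: [0.4635, 0.376, 0.0856]
tool_rot: [0.0, 1.0, 0.001, 0.001]
force: [-1.7, 0.8, 4.6]
finger_gap: 0.722
gripper_force: 65.2
```

>>> {"op": "play_rows", "data": {"rows": [[[0,0,0],[0,0,-15],1],[[0,0,0],[0,0,-20],1],[[0,0,0],[0,0,-20],1],[[0,0,0],[-20,-18,-5],1],[[0,0,0],[-30,-26,0],1],[[0,0,0],[-30,-27,0],1],[[0,0,0],[-30,-27,0],1],[[0,0,0],[-30,-27,0],1],[[0,0,0],[-27,-24,0],1],[[0,0,0],[-20,-17,0],1],[[0,0,0],[0,0,0],1],[[0,0,0],[0,0,0],1]]}}

```text
t: 4.1
tcp_pos: [0.6507, 0.2072, 0.1435]
tool_rot: [0.002, 1.0, -0.0, -0.001]
force: [-0.5, 1.0, -2.5]
finger_gap: 0.718
gripper_force: 66.4
```

```bash
cat > tb.py <<'E'
from h import *
def tumbler(c,zlo=.02,zhi=.3,show=1):
    v,u=np.mgrid[0:400,0:640]; uv=np.c_[u.ravel(),v.ravel()]
    for n in("top","scene"):
        X=shot(n);P=deep(n,uv,X[1]);h=X[2].reshape(-1,3)
        k=(abs(P[:,:2]-c)<.06).all(1)&(X[1].ravel()>0)&(P[:,2]>zlo)&(P[:,2]<zhi)
        blue=k&(h[:,0]>100)&(h[:,0]<122)&(h[:,1]>100); b=P[blue]
        if len(b)>30: print(n,"blue",len(b),circ(b),b[:,2].min().round(4),b[:,2].max().round(4))
E
python3 - <<'E'
from tb import *
s=sense();print(s["tcp_pos"],s["tool_rot"],s["finger_gap"],s["force"])
tumbler(s["tcp_pos"][:2])
E
```

```text
[0.6506919  0.20724487 0.14346397] [ 1.93390405e-03  9.99997987e-01 -4.02258096e-05 -5.34196120e-04] 0.7178109694255487 [-0.47254334  0.96283849 -2.4522613 ]
top blue 35 (array([0.64544751, 0.20428909]), np.float64(0.02511289114916328)) 0.0941 0.1623
scene blue 951 (array([0.64824071, 0.20785015]), np.float64(0.03226167624982203)) 0.0725 0.2943
```

>>> {"op": "play_rows", "data": {"rows": [[[0,0,0],[0,2,15],1],[[0,0,0],[0,0,15],1],[[0,0,0],[0,0,12],1],[[0,0,0],[0,0,8],1],[[0,0,0],[0,0,5],1],[[0,0,0],[0,0,1],1],[[0,0,0],[0,0,0],1],[[0,0,0],[0,0,0],1]]}}

```text
t: 4.87
tcp_pos: [0.6504, 0.2114, 0.0889]
tool_rot: [0.0, 1.0, 0.0, 0.001]
force: [0.2, 0.4, -3.5]
finger_gap: 0.716
gripper_force: 66.5
```

```bash
python3 - <<'E'
from tb import *
s=sense();print(s["tcp_pos"],s["tool_rot"],s["finger_gap"],s["force"])
tumbler(s["tcp_pos"][:2],.015)
E
```

```text
[0.65044717 0.21144407 0.08893137] [1.00530737e-04 9.99999785e-01 8.85680726e-05 6.42633640e-04] 0.7162622620939573 [ 0.19189133  0.39361214 -3.45581613]
scene blue 891 (array([0.64724729, 0.21022615]), np.float64(0.03465179383801383)) 0.0187 0.2989
```

>>> {"op": "play_rows", "data": {"rows": [[[0,0,0],[0,0,1.5],1],[[0,0,0],[0,0,1],1],[[0,0,0],[0,0,0.5],1],[[0,0,0],[0,0,0],1],[[0,0,0],[0,0,0],1]]}}

```text
t: 5.38
tcp_pos: [0.6502, 0.2112, 0.0857]
tool_rot: [0.0, 1.0, -0.0, 0.0]
force: [-0.2, 0.3, -0.2]
finger_gap: 0.719
gripper_force: 66.8
```

>>> {"op": "play_rows", "data": {"rows": [[[0,0,0],[0,0,0],0.5],[[0,0,0],[0,0,0],0],[[0,0,0],[0,0,0],0],[[0,0,0],[0,0,0],0],[[0,0,0],[0,0,0],0],[[0,0,0],[0,0,-25],0],[[0,0,0],[0,0,-35],0],[[0,0,0],[0,0,-40],0],[[0,0,0],[0,0,-40],0],[[0,0,0],[0,0,-20],0],[[0,0,0],[0,0,0],0]]}}

```text
t: 6.3
tcp_pos: [0.6536, 0.212, 0.2528]
tool_rot: [0.0, 1.0, 0.001, 0.007]
force: [0.3, 0.6, 0.1]
finger_gap: 0.999
gripper_force: 0.0
```

```bash
cat > rim.py <<'E'
from h import *
def rim(c,z=.134):  # brass band: contour of brass-coloured pixels near expected place, both views
    out=[]
    for n in("scene","top"):
        X=shot(n);u,v=np.int32(proj(n,[c[0],c[1],z])[0]);r=(u-22,v-20,u+22,v+20)
        m=cv2.inRange(X[2][r[1]:r[3],r[0]:r[2]],np.array((14,55,70)),np.array((32,255,255)));y,x=np.nonzero(m)
        q=np.c_[x+r[0],y+r[1]]
        P=plane(n,q,z);a,b=P[:,:2]-c,None;k=abs(np.linalg.norm(a,axis=1)-.029)<.012
        cc,rr=circ(P[k]);k=abs(np.linalg.norm(P[:,:2]-cc,axis=1)-.029)<.005
        cc,rr=circ(P[k]);print(n,k.sum(),cc.round(4),rr.round(4));out.append(cc)
    return out
E
python3 - <<'E'
from rim import *
from tb import tumbler
print(sense()["tcp_pos"])
tumbler((.65,.21),.01,.16)
rim(np.array((.4595,.1637)))
E
```

```text
[0.65358634 0.21200929 0.25282562]
scene blue 807 (array([0.65206014, 0.2106056 ]), np.float64(0.02950134303835924)) 0.0144 0.1252
scene 57 [0.4621 0.1654] 0.0291
top 57 [0.455  0.1615] 0.0292
```

```bash
cat > disc.py <<'E'
from h import *
def disc(c,R0,z,lo,hi,half=40):
    for n in("scene","top"):
        X=shot(n);u,v=np.int32(proj(n,[c[0],c[1],z])[0])
        b=blob(X[2],(u-half,v-half,u+half,v+half),lo,hi);P=plane(n,cv2.convexHull(b)[:,0],z)
        print(n,cv2.contourArea(b),circ(P),"minrect",cv2.minEnclosingCircle(P[:,:2].astype(np.float32)))
E
python3 - <<'E'
from disc import *
disc((.472,.368),.05,.004,(0,0,0),(180,255,72))
X=shot("scene");u,v=np.int32(proj("scene",[.472,.368,.004])[0]);print(X[2][v,u],X[2][v-35,u],X[2][v,u-38:u+40:6].tolist())
T=shot("top");u,v=np.int32(proj("top",[.472,.368,.004])[0])
cv2.imwrite("pics/sl.png",np.hstack([cv2.resize(X[0][200:300,400:520,::-1],(480,400)),cv2.resize(T[0][v-40:v+40,u-30:u+30,::-1],(300,400))]))
E
```

```text
scene 793.5 (array([0.47456629, 0.36670289]), np.float64(0.04927226731641883)) minrect ((0.47438573837280273, 0.36574676632881165), 0.05031170696020126)
top 4222.5 (array([0.48443804, 0.39942387]), np.float64(0.12221688385201454)) minrect ((0.47546184062957764, 0.40222203731536865), 0.14057514071464539)
[150   9  60] [ 30  16 157] [[30, 18, 183], [28, 17, 184], [32, 21, 160], [40, 16, 94], [120, 24, 64], [107, 35, 66], [98, 18, 56], [124, 28, 72], [84, 40, 63], [107, 24, 74], [38, 17, 183], [36, 21, 186], [37, 19, 178]]
```

View pics/sl.png

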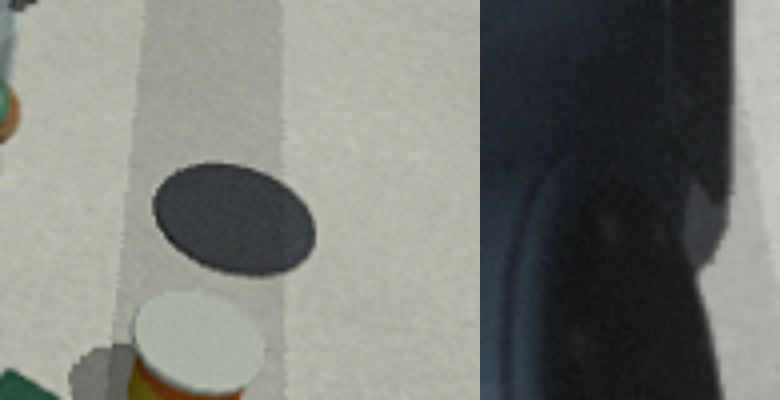

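The crop shows the bare slate coaster whole, at scene (458,255), with its fitted radius 50 mm. Next is the jar.

>>> {"op": "play_rows", "data": {"rows": [[[0,0,0],[20,-5,0],0],[[0,0,0],[30,-7,0],0],[[0,0,0],[35,-8,0],0],[[0,0,0],[35,-9,0],0],[[0,0,0],[35,-9,0],0],[[0,0,0],[28,-7,0],0],[[0,0,0],[10,-2,0],0],[[0,0,0],[0,0,0],0],[[0,0,0],[0,0,0],0],[[0,0,0],[0,0,0],0]]}}

```text
t: 7.53
tcp_pos: [0.4593, 0.1646, 0.2456]
tool_rot: [0.0, 1.0, 0.0, 0.001]
force: [0.0, -0.0, -0.7]
finger_gap: 1.002
gripper_force: 0.0
```

>>> {"op": "play_rows", "data": {"rows": [[[0,0,0],[0,0,25],0],[[0,0,0],[0,0,30],0],[[0,0,0],[0,0,30],0],[[0,0,0],[0,0,25],0],[[0,0,0],[0,0,20],0],[[0,0,0],[0,0,12],0],[[0,0,0],[0,0,4],0],[[0,0,0],[0,0,0],0],[[0,0,0],[0,0,0],0],[[0,0,0],[0,0,0],0]]}}

```text
t: 8.37
tcp_pos: [0.4583, 0.1645, 0.1]
tool_rot: [0.0, 1.0, 0.0, 0.001]
force: [-0.0, 0.8, -0.2]
finger_gap: 0.998
gripper_force: 0.0
```

>>> {"op": "play_rows", "data": {"rows": [[[0,0,0],[-2,0,-6],0],[[0,0,0],[0,0,0],0.2],[[0,0,0],[0,0,0],1],[[0,0,0],[0,0,0],1],[[0,0,0],[0,0,0],1],[[0,0,0],[0,0,0],1],[[0,0,0],[0,0,0],1],[[0,0,0],[0,0,0],1]], "grip_force": 50}}

```text
t: 9.03
tcp_pos: [0.4598, 0.1642, 0.1066]
tool_rot: [-0.0, 1.0, -0.0, 0.001]
force: [-0.6, -1.5, 8.1]
finger_gap: 0.663
gripper_force: 52.0
```

>>> {"op": "play_rows", "data": {"rows": [[[0,0,0],[0,0,-10],1],[[0,0,0],[0,0,-15],1],[[0,0,0],[0,0,-15],1],[[0,0,0],[0,15,-10],1],[[0,0,0],[-2,27,0],1],[[0,0,0],[-3,32,0],1],[[0,0,0],[-3,35,0],1],[[0,0,0],[-3,35,0],1],[[0,0,0],[-2,32,0],1],[[0,0,0],[0,20,0],1],[[0,0,0],[0,6,0],1],[[0,0,0],[0,0,0],1]]}}

```text
t: 10.03
tcp_pos: [0.4712, 0.3676, 0.1549]
tool_rot: [-0.001, 1.0, -0.0, -0.0]
force: [0.9, -0.5, -2.7]
finger_gap: 0.664
gripper_force: 54.1
```

>>> {"op": "play_rows", "data": {"rows": [[[0,0,0],[0,0,0],1],[[0,0,0],[0,0,0],1],[[0,0,0],[0,0,0],1]]}}

```text
t: 10.28
tcp_pos: [0.4718, 0.3648, 0.1552]
tool_rot: [0.001, 1.0, -0.0, -0.001]
force: [-0.3, 0.3, -1.3]
finger_gap: 0.663
gripper_force: 54.1
```

```bash
python3 - <<'E'
from disc import *
s=sense();print(s["tcp_pos"],s["finger_gap"],s["force"])
disc((.458,.165),.05,.004,(5,60,30),(22,255,140))
X=shot("scene");cv2.imwrite("pics/s2.png",X[0][:,:,::-1]); np.save("s2h.npy",X[2])
E
```

```text
[0.47184358 0.36475767 0.1551818 ] 0.663236822593599 [-0.31333305  0.25177032 -1.29734418]
scene 562.5 (array([0.46208951, 0.16635775]), np.float64(0.04915667672869223)) minrect ((0.46218252182006836, 0.16666825115680695), 0.05030842125415802)
top 925.5 (array([0.45657244, 0.16364042]), np.float64(0.048568142668431305)) minrect ((0.45636770129203796, 0.16348758339881897), 0.04926897585391998)
```

View pics/s2.png

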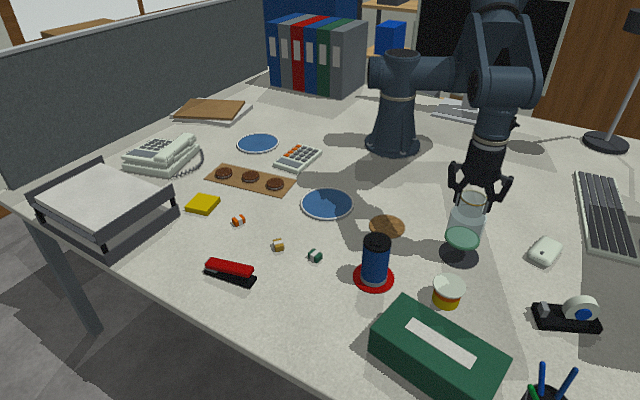

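The jar hangs over the slate at (462,240), the tumbler stands on red at (375,262), and the cork is bare at (387,227).

>>> {"op": "play_rows", "data": {"rows": [[[0,0,0],[-1,1,15],1],[[0,0,0],[0,0,14],1],[[0,0,0],[0,0,9],1],[[0,0,0],[0,0,5],1],[[0,0,0],[0,0,2],1],[[0,0,0],[0,0,1],1],[[0,0,0],[0,0,0],1],[[0,0,0],[0,0,0],1],[[0,0,0],[0,0,0],1]]}}

```text
t: 11.18
tcp_pos: [0.4734, 0.3675, 0.1099]
tool_rot: [0.0, 1.0, 0.0, 0.001]
force: [0.1, -0.7, -2.0]
finger_gap: 0.665
gripper_force: 54.1
```

>>> {"op": "play_rows", "data": {"rows": [[[0,0,0],[0,0,1.5],1],[[0,0,0],[0,0,1],1],[[0,0,0],[0,0,0.7],1],[[0,0,0],[0,0,0],1],[[0,0,0],[0,0,0],1]]}}

```text
t: 11.6
tcp_pos: [0.4732, 0.3674, 0.1067]
tool_rot: [0.0, 1.0, 0.0, 0.0]
force: [-1.3, -1.4, 3.0]
finger_gap: 0.665
gripper_force: 52.4
```

>>> {"op": "play_rows", "data": {"rows": [[[0,0,0],[0,0,0],0.5],[[0,0,0],[0,0,0],0],[[0,0,0],[0,0,0],0],[[0,0,0],[0,0,0],0],[[0,0,0],[0,0,0],0],[[0,0,0],[0,0,-15],0],[[0,0,0],[0,0,-35],0],[[0,0,0],[0,0,-40],0],[[0,0,0],[0,0,-35],0],[[0,0,0],[0,0,-10],0]]}}

```text
t: 12.43
tcp_pos: [0.4758, 0.3689, 0.2471]
tool_rot: [0.0, 1.0, 0.003, 0.005]
force: [0.5, 0.5, 0.5]
finger_gap: 1.002
gripper_force: 0.0
```

>>> {"op": "play_rows", "data": {"rows": [[[0,0,0],[-15,-13,0],0],[[0,0,0],[-28,-25,0],0],[[0,0,0],[-30,-26,0],0],[[0,0,0],[-30,-26,0],0],[[0,0,0],[-30,-26,0],0],[[0,0,0],[-28,-25,0],0],[[0,0,0],[-15,-13,0],0],[[0,0,0],[-2,-2,0],0],[[0,0,0],[0,0,0],0],[[0,0,0],[0,0,0],0]]}}

```text
t: 13.27
tcp_pos: [0.6498, 0.2117, 0.2402]
tool_rot: [0.0, 1.0, 0.0, -0.001]
force: [0.1, 0.8, -0.1]
finger_gap: 1.003
gripper_force: 0.0
```

```bash
python3 - <<'E'
from rim import *
s=sense();print(s["tcp_pos"],s["tool_rot"])
rim(np.array((.471,.3655)))
E
```

```text
[0.64978421 0.2117119  0.24023393] [ 1.72770721e-04  9.99999203e-01  1.86651094e-04 -1.23647110e-03]
scene 66 [0.4756 0.3668] 0.0292Traceback (most recent call last):
  File "<stdin>", line 3, in <module>
  File "rim.py", line 8, in rim
    P=plane(n,q,z);a,b=P[:,:2]-c,None;k=abs(np.linalg.norm(a,axis=1)-.029)<.012
  File "h.py", line 12, in plane
    o,d=ray(n,uv); return o+d*((z-o[2])/d[:,2])[:,None]
        ~~~^^^^^^
  File "h.py", line 10, in ray
    s=slopes(n,uv); return C[n]["xyz"],R.from_quat(C[n]["attitude"]).apply(np.c_[s,np.ones(len(s))])
  File "h.py", line 8, in slopes
    k,d=K(n); return cv2.undistortPoints(np.float64(uv).reshape(-1,1,2),k,d).reshape(-1,2)
                     ~~~~~~~~~~~~~~~~~~~^^^^^^^^^^^^^^^^^^^^^^^^^^^^^^^^^^^^
cv2.error: OpenCV(4.12.0) /io/opencv/modules/calib3d/src/undistort.dispatch.cpp:347: error: (-215:Assertion failed) CV_IS_MAT(_src) && CV_IS_MAT(_dst) && (_src->rows == 1 || _src->cols == 1) && (_dst->rows == 1 || _dst->cols == 1) && _src->cols + _src->rows - 1 == _dst->rows + _dst->cols - 1 && (CV_MAT_TYPE(_src->type) == CV_32FC2 || CV_MAT_TYPE(_src->type) == CV_64FC2) && (CV_MAT_TYPE(_dst->type) == CV_32FC2 || CV_MAT_TYPE(_dst->type) == CV_64FC2) in function 'cvUndistortPointsInternal'
```

>>> {"op": "play_rows", "data": {"rows": [[[0,0,0],[0,0,25],0],[[0,0,0],[0,0,30],0],[[0,0,0],[0,0,30],0],[[0,0,0],[0,0,30],0],[[0,0,0],[0,0,25],0],[[0,0,0],[0,0,12],0],[[0,0,0],[0,0,3],0],[[0,0,0],[0,0,0],0],[[0,0,0],[0,0,0],0]]}}

```text
t: 14.12
tcp_pos: [0.6519, 0.212, 0.0877]
tool_rot: [-0.0, 1.0, 0.0, 0.001]
force: [0.8, 0.3, 0.1]
finger_gap: 1.0
gripper_force: 0.0
```

>>> {"op": "play_rows", "data": {"rows": [[[0,0,0],[0,0,0],1],[[0,0,0],[0,0,0],1],[[0,0,0],[0,0,0],1],[[0,0,0],[0,0,0],1],[[0,0,0],[0,0,0],1],[[0,0,0],[0,0,0],1]], "grip_force": 60}}

```text
t: 14.62
tcp_pos: [0.6523, 0.211, 0.0885]
tool_rot: [0.0, 1.0, 0.0, 0.002]
force: [-1.2, -1.8, 6.8]
finger_gap: 0.722
gripper_force: 64.5
```

>>> {"op": "play_rows", "data": {"rows": [[[0,0,0],[0,0,-15],1],[[0,0,0],[0,0,-25],1],[[0,0,0],[0,0,-15],1],[[0,0,0],[15,-3,0],1],[[0,0,0],[28,-6,0],1],[[0,0,0],[32,-8,0],1],[[0,0,0],[32,-8,0],1],[[0,0,0],[32,-8,0],1],[[0,0,0],[30,-7,0],1],[[0,0,0],[18,-4,0],1],[[0,0,0],[5,-1,0],1],[[0,0,0],[0,0,0],1]]}}

```text
t: 15.62
tcp_pos: [0.4572, 0.1662, 0.1412]
tool_rot: [0.0, 1.0, -0.0, -0.001]
force: [0.9, 1.1, -2.5]
finger_gap: 0.721
gripper_force: 66.1
```

>>> {"op": "play_rows", "data": {"rows": [[[0,0,0],[0,0,0],1],[[0,0,0],[0,0,0],1],[[0,0,0],[0,0,0],1]]}}

```text
t: 15.87
tcp_pos: [0.461, 0.1666, 0.1413]
tool_rot: [0.0, 1.0, 0.0, 0.001]
force: [-0.4, -0.0, -3.5]
finger_gap: 0.716
gripper_force: 66.1
```

Descend 50, then creep.

>>> {"op": "play_rows", "data": {"rows": [[[0,0,0],[0,0,15],1],[[0,0,0],[0,0,15],1],[[0,0,0],[0,0,11],1],[[0,0,0],[0,0,6],1],[[0,0,0],[0,0,2],1],[[0,0,0],[0,0,1],1],[[0,0,0],[0,0,1],1],[[0,0,0],[0,0,0.5],1],[[0,0,0],[0,0,0],1],[[0,0,0],[0,0,0],1],[[0,0,0],[0,0,0],1]]}}

```text
t: 16.78
tcp_pos: [0.4591, 0.1664, 0.09]
tool_rot: [0.0, 1.0, 0.0, 0.0]
force: [-0.7, 0.6, -3.1]
finger_gap: 0.72
gripper_force: 66.2
```

>>> {"op": "play_rows", "data": {"rows": [[[0,0,0],[0,0,1],1],[[0,0,0],[0,0,1],1],[[0,0,0],[0,0,0],1],[[0,0,0],[0,0,0],1]]}}

```text
t: 17.12
tcp_pos: [0.4593, 0.1663, 0.0884]
tool_rot: [0.0, 1.0, 0.0, 0.001]
force: [-1.0, -1.3, 6.2]
finger_gap: 0.721
gripper_force: 66.4
```

>>> {"op": "play_rows", "data": {"rows": [[[0,0,0],[0,0,0],0.5],[[0,0,0],[0,0,0],0],[[0,0,0],[0,0,0],0],[[0,0,0],[0,0,0],0],[[0,0,0],[0,0,0],0],[[0,0,0],[0,0,-15],0],[[0,0,0],[0,0,-35],0],[[0,0,0],[0,0,-40],0],[[0,0,0],[0,0,-40],0],[[0,0,0],[0,0,-15],0],[[0,0,0],[0,0,0],0],[[0,0,0],[0,0,0],0]]}}

```text
t: 18.12
tcp_pos: [0.4592, 0.1664, 0.2334]
tool_rot: [0.0, 1.0, 0.0, 0.001]
force: [-0.5, 0.2, -0.5]
finger_gap: 0.999
gripper_force: 0.0
```

```bash
cat > small.py <<'E'
from tb import *
def depthrect(n,c,half,zlo,zpl):  # rectangle/centre of things standing above zlo around c
    X=shot(n);u,v=np.int32(proj(n,[c[0],c[1],zpl])[0]);g=30
    vv,uu=np.mgrid[v-g:v+g,u-g:u+g];uv=np.c_[uu.ravel(),vv.ravel()];P=deep(n,uv,X[1])
    k=(np.linalg.norm(P[:,:2]-c,axis=1)<half)&(P[:,2]>zlo); m=np.zeros((400,640),np.uint8);m[uv[k,1],uv[k,0]]=255
    m=cv2.morphologyEx(m,cv2.MORPH_OPEN,np.ones((2,2),np.uint8))
    cs=cv2.findContours(m,cv2.RETR_EXTERNAL,cv2.CHAIN_APPROX_NONE)[0]
    if not cs: print(n,"none");return
    b=max(cs,key=cv2.contourArea)[:,0]; return b,P[k],X
def choc(name,c):
    for n in("top","scene"):
        r=depthrect(n,c,.04,.011,.02)
        if r is None: continue
        q=plane(n,r[0],.018 if n=="top" else .016)[:,:2].astype(np.float32)
        rr=cv2.minAreaRect(q); print(name,n,"ctr",np.round(rr[0],4),"size",np.round(rr[1],4),"ang of side0",round(rr[2],1),"cloud",np.median(r[1],0).round(4),len(r[1]))
E
python3 - <<'E'
from small import *
tumbler((.46,.166),.01,.16)
choc("green",(.667,.056)); choc("gold",(.682,-.046)); choc("orange",(.653,-.2))
S=shot("scene"); L=[]
for c in((.667,.056),(.682,-.046),(.653,-.2)):
    u,v=np.int32(proj("scene",[*c,.01])[0]); L.append(cv2.resize(S[0][v-20:v+20,u-20:u+20,::-1],(260,260),interpolation=2));print(u-20,v-20)
cv2.imwrite("pics/ch.png",np.hstack(L))
E
```

```text
scene blue 647 (array([0.46011269, 0.16609786]), np.float64(0.028410521775364798)) 0.0166 0.1279
green top ctr [0.6587 0.052 ] size [0.0325 0.0267] ang of side0 80.6 cloud [0.6608 0.0551 0.0195] 107
green scene ctr [0.6651 0.0609] size [0.0361 0.0297] ang of side0 77.6 cloud [0.6667 0.0583 0.0182] 116
gold top ctr [ 0.6723 -0.0503] size [0.0323 0.0265] ang of side0 46.8 cloud [ 0.6747 -0.048   0.0194] 105
gold scene ctr [ 0.6792 -0.0416] size [0.037  0.0256] ang of side0 43.7 cloud [ 0.6803 -0.0435  0.0187] 99
orange top ctr [ 0.6458 -0.2045] size [0.0238 0.034 ] ang of side0 63.9 cloud [ 0.6484 -0.2023  0.0197] 100
orange scene ctr [ 0.6547 -0.1964] size [0.0316 0.0345] ang of side0 66.7 cloud [ 0.6537 -0.1991  0.018 ] 87
294 236
257 225
218 200
```

View pics/ch.png

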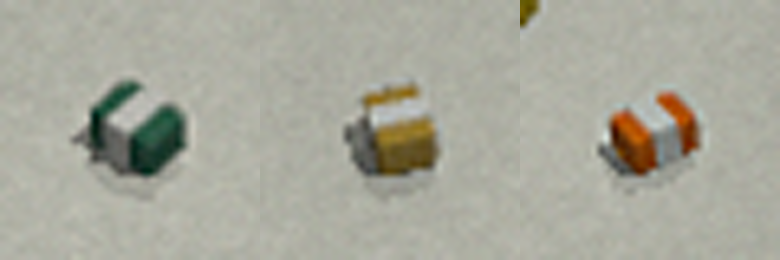

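The tumbler now stands on the cork. The crops show the green chocolate at scene (315,256), the gold at (277,245) and the orange at (238,220), all lying flat. Next is the green one.

>>> {"op": "play_rows", "data": {"rows": [[[0,0,0],[-15,-8,0],0],[[0,0,0],[-30,-16,0],0],[[0,0,0],[-35,-18,0],0],[[0,0,0],[-35,-18,0],0],[[0,0,0],[-35,-18,10],0],[[0,0,0],[-35,-18,20],0],[[0,0,0],[-18,-10,20],0],[[0,0,0],[-3,-2,20],0],[[0,0,4.7],[0,0,20],0],[[0,0,4.7],[0,0,20],0],[[0,0,0],[0,0,20],0],[[0,0,0],[0,0,10],0]]}}

```text
t: 19.57
tcp_pos: [0.6611, 0.0592, 0.0904]
tool_rot: [0.082, 0.997, -0.0, -0.003]
force: [-0.9, 0.3, -1.5]
finger_gap: 1.002
gripper_force: 0.0
```

>>> {"op": "play_rows", "data": {"rows": [[[0,0,0],[0,0,0],0],[[0,0,0],[0,0,0],0],[[0,0,0],[0,0,0],0]]}}

```text
t: 19.82
tcp_pos: [0.6639, 0.0593, 0.0949]
tool_rot: [0.082, 0.997, 0.0, 0.001]
force: [-1.0, 0.6, 0.5]
finger_gap: 0.998
gripper_force: 0.0
```

>>> {"op": "play_rows", "data": {"rows": [[[0,0,0],[-1,-1,20],0],[[0,0,0],[0,0,25],0],[[0,0,0],[0,0,20],0],[[0,0,0],[0,0,11],0],[[0,0,0],[0,0,4],0],[[0,0,0],[0,0,0],0],[[0,0,0],[0,0,0],0.3],[[0,0,0],[0,0,0],0.4]]}}

```text
t: 20.48
tcp_pos: [0.6651, 0.0581, 0.0154]
tool_rot: [0.082, 0.997, 0.0, 0.002]
force: [-0.4, -0.2, 0.4]
finger_gap: 0.75
gripper_force: 0.0
```

>>> {"op": "play_rows", "data": {"rows": [[[0,0,0],[0,0,0],1],[[0,0,0],[0,0,0],1],[[0,0,0],[0,0,0],1],[[0,0,0],[0,0,0],1],[[0,0,0],[0,0,0],1]], "grip_force": 30}}

```text
t: 20.9
tcp_pos: [0.6646, 0.0581, 0.0149]
tool_rot: [0.082, 0.997, 0.0, 0.001]
force: [-0.2, 0.7, 4.8]
finger_gap: 0.366
gripper_force: 31.1
```

>>> {"op": "play_rows", "data": {"rows": [[[0,0,0],[0,0,-15],1],[[0,0,0],[0,0,-30],1],[[0,0,-4.7],[0,0,-35],1],[[0,0,-4.7],[0,0,-35],1],[[0,0,0],[0,0,-35],1],[[0,0,0],[10,15,-35],1],[[0,0,0],[15,25,-25],1],[[0,0,0],[19,30,-10],1],[[0,0,0],[19,31,0],1],[[0,0,0],[19,31,0],1],[[0,0,0],[19,31,0],1],[[0,0,0],[19,31,0],1]]}}

```text
t: 21.9
tcp_pos: [0.5423, 0.2533, 0.2345]
tool_rot: [0.0, 1.0, 0.0, 0.0]
force: [-0.1, 0.0, -0.1]
finger_gap: 0.369
gripper_force: 30.5
```

>>> {"op": "play_rows", "data": {"rows": [[[0,0,0],[19,31,0],1],[[0,0,0],[19,31,0],1],[[0,0,0],[18,28,0],1],[[0,0,0],[12,20,0],1],[[0,0,0],[3,5,0],1],[[0,0,0],[0,0,0],1],[[0,0,0],[0,0,0],1],[[0,0,0],[0,0,0],1]]}}

```text
t: 22.57
tcp_pos: [0.4736, 0.3661, 0.2339]
tool_rot: [0.001, 1.0, -0.0, 0.0]
force: [0.2, -0.1, -0.7]
finger_gap: 0.365
gripper_force: 30.4
```

>>> {"op": "play_rows", "data": {"rows": [[[0,0,0],[0,1,20],1],[[0,0,0],[0,0,25],1],[[0,0,0],[0,0,22],1],[[0,0,0],[0,0,12],1],[[0,0,0],[0,0,6],1],[[0,0,0],[0,0,0],1],[[0,0,0],[0,0,0],1],[[0,0,0],[0,0,0],1]]}}

```text
t: 23.23
tcp_pos: [0.4741, 0.3681, 0.1498]
tool_rot: [0.001, 1.0, 0.0, 0.001]
force: [-0.1, 0.5, 0.1]
finger_gap: 0.368
gripper_force: 30.4
```

```bash
python3 - <<'E'
from h import *
S=shot("scene");s=sense();print(s["tcp_pos"],s["force"],s["finger_gap"])
u,v=np.int32(proj("scene",s["tcp_pos"])[0]);cv2.imwrite("pics/dr.png",cv2.resize(S[0][v-50:v+70,u-60:u+60,::-1],(560,560),interpolation=2))
E
```

```text
[0.47394145 0.36827506 0.14998013] [-0.43912179 -0.13948631 -0.25275164] 0.3635799216375101
```

View pics/dr.png

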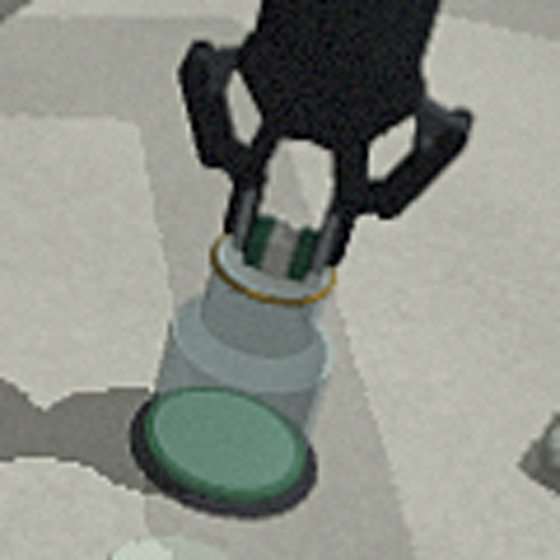

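Green sits centred over the rim at crop (285,250). I release it and go for gold.

>>> {"op": "play_rows", "data": {"rows": [[[0,0,0],[0,0,0],0.4],[[0,0,0],[0,0,0],0.2],[[0,0,0],[0,0,0],0],[[0,0,0],[0,0,0],0],[[0,0,0],[0,0,0],0],[[0,0,0],[0,0,-20],0],[[0,0,0],[0,0,-35],0],[[0,0,0],[-8,-15,-20],0],[[0,0,0],[-15,-30,-5],0],[[0,0,0],[-17,-35,0],0],[[0,0,0],[-18,-36,0],0],[[0,0,0],[-18,-36,0],0]]}}

```text
t: 24.28
tcp_pos: [0.5492, 0.2151, 0.2292]
tool_rot: [-0.001, 1.0, 0.0, 0.0]
force: [0.7, -0.5, -0.6]
finger_gap: 1.004
gripper_force: 0.0
```

>>> {"op": "play_rows", "data": {"rows": [[[0,0,0],[-18,-36,0],0],[[0,0,0],[-18,-36,0],0],[[0,0,0],[-18,-36,0],0],[[0,0,0],[-18,-36,0],0],[[0,0,0],[-18,-36,0],0],[[0,0,0],[-18,-36,0],0],[[0,0,0],[-14,-30,0],0],[[0,0,0],[-6,-12,0],0],[[0,0,0],[0,0,0],0],[[0,0,0],[0,0,0],0],[[0,0,0],[0,0,0],0]]}}

```text
t: 25.2
tcp_pos: [0.6757, -0.0401, 0.2284]
tool_rot: [-0.0, 1.0, 0.001, -0.001]
force: [0.3, 1.2, -0.3]
finger_gap: 0.999
gripper_force: 0.0
```

```bash
python3 - <<'E'
from rim import *
from small import choc
s=sense();print(s["tcp_pos"],s["tool_rot"],s["finger_gap"])
rim(np.array((.474,.367)))
choc("gold",(.679,-.045))
choc("orange",(.653,-.2))
S=shot("scene");k,_=K("scene");u,v=np.int32(proj("scene",[.474,.367,.02])[0]);h=S[2][v-25:v+20,u-25:u+25]
print("green px in jar",cv2.countNonZero(cv2.inRange(h,np.array((60,100,20)),np.array((90,255,95)))))
E
```

```text
[ 0.67565186 -0.04013766  0.22839557] [-3.93930204e-04  9.99999333e-01  6.15317947e-04 -8.94438046e-04] 0.9986514432590822
scene 69 [0.4755 0.3668] 0.0292Traceback (most recent call last):
  File "<stdin>", line 4, in <module>
  File "rim.py", line 8, in rim
    P=plane(n,q,z);a,b=P[:,:2]-c,None;k=abs(np.linalg.norm(a,axis=1)-.029)<.012
  File "h.py", line 12, in plane
    o,d=ray(n,uv); return o+d*((z-o[2])/d[:,2])[:,None]
        ~~~^^^^^^
  File "h.py", line 10, in ray
    s=slopes(n,uv); return C[n]["xyz"],R.from_quat(C[n]["attitude"]).apply(np.c_[s,np.ones(len(s))])
  File "h.py", line 8, in slopes
    k,d=K(n); return cv2.undistortPoints(np.float64(uv).reshape(-1,1,2),k,d).reshape(-1,2)
                     ~~~~~~~~~~~~~~~~~~~^^^^^^^^^^^^^^^^^^^^^^^^^^^^^^^^^^^^
cv2.error: OpenCV(4.12.0) /io/opencv/modules/calib3d/src/undistort.dispatch.cpp:347: error: (-215:Assertion failed) CV_IS_MAT(_src) && CV_IS_MAT(_dst) && (_src->rows == 1 || _src->cols == 1) && (_dst->rows == 1 || _dst->cols == 1) && _src->cols + _src->rows - 1 == _dst->rows + _dst->cols - 1 && (CV_MAT_TYPE(_src->type) == CV_32FC2 || CV_MAT_TYPE(_src->type) == CV_64FC2) && (CV_MAT_TYPE(_dst->type) == CV_32FC2 || CV_MAT_TYPE(_dst->type) == CV_64FC2) in function 'cvUndistortPointsInternal'
```

```bash
sed -i 's/("scene","top")/("scene",)/' rim.py; sed -i 's/for n in("top","scene"):\n        r=/&/; s/    for n in("top","scene"):/    for n in("scene",):/' small.py; python3 - <<'E'
from small import choc
from h import *
choc("gold",(.679,-.045)); choc("orange",(.653,-.2))
S=shot("scene");u,v=np.int32(proj("scene",[.474,.367,.02])[0]);h=S[2][v-25:v+20,u-25:u+25]
print("dark green px in jar",cv2.countNonZero(cv2.inRange(h,np.array((60,100,20)),np.array((90,255,95)))))
E
```

```text
gold scene ctr [ 0.6799 -0.0412] size [0.0382 0.0257] ang of side0 35.7 cloud [ 0.6802 -0.0433  0.0186] 100
orange scene ctr [ 0.6541 -0.1958] size [0.0321 0.0325] ang of side0 68.6 cloud [ 0.6537 -0.1992  0.0179] 84
dark green px in jar 20
```

>>> {"op": "play_rows", "data": {"rows": [[[0,0,0],[-4,-5,15],0],[[0,0,6.2],[0,0,20],0],[[0,0,6.2],[0,0,20],0],[[0,0,6.2],[0,0,20],0],[[0,0,6.2],[0,0,20],0],[[0,0,6.2],[0,0,20],0],[[0,0,6.2],[0,0,15],0],[[0,0,6.2],[0,0,5],0],[[0,0,0],[0,0,0],0],[[0,0,0],[0,0,0],0],[[0,0,0],[0,0,0],0]]}}

```text
t: 26.37
tcp_pos: [0.6812, -0.047, 0.0939]
tool_rot: [0.369, 0.93, 0.0, 0.0]
force: [-0.8, 0.2, 0.9]
finger_gap: 1.001
gripper_force: 0.0
```

>>> {"op": "play_rows", "data": {"rows": [[[0,0,0],[3,0,20],0],[[0,0,0],[0,0,25],0],[[0,0,0],[0,0,20],0],[[0,0,0],[0,0,11],0],[[0,0,0],[0,0,3],0],[[0,0,0],[0,0,0],0],[[0,0,0],[0,0,0],0.3],[[0,0,0],[0,0,0],0.4]]}}

```text
t: 27.03
tcp_pos: [0.6798, -0.0451, 0.0164]
tool_rot: [0.37, 0.929, 0.0, 0.002]
force: [-0.4, -0.7, -0.5]
finger_gap: 0.747
gripper_force: 0.0
```

>>> {"op": "play_rows", "data": {"rows": [[[0,0,0],[0,0,0],1],[[0,0,0],[0,0,0],1],[[0,0,0],[0,0,0],1],[[0,0,0],[0,0,0],1],[[0,0,0],[0,0,0],1]]}}

```text
t: 27.45
tcp_pos: [0.6793, -0.045, 0.0159]
tool_rot: [0.37, 0.929, 0.0, 0.001]
force: [-0.6, -0.1, 5.6]
finger_gap: 0.369
gripper_force: 31.1
```

>>> {"op": "play_rows", "data": {"rows": [[[0,0,0],[0,0,-15],1],[[0,0,0],[0,0,-30],1],[[0,0,-6.2],[0,0,-35],1],[[0,0,-6.2],[0,0,-35],1],[[0,0,-6.2],[0,0,-35],1],[[0,0,-6.2],[0,0,-35],1],[[0,0,-6.2],[0,0,-25],1],[[0,0,-6.2],[0,0,-10],1],[[0,0,-6.2],[0,0,0],1],[[0,0,0],[0,0,0],1]]}}

```text
t: 28.28
tcp_pos: [0.6787, -0.0448, 0.2369]
tool_rot: [-0.001, 1.0, -0.0, 0.001]
force: [0.1, 0.0, -1.1]
finger_gap: 0.366
gripper_force: 30.5
```

>>> {"op": "play_rows", "data": {"rows": [[[0,0,0],[8,15,0],1],[[0,0,0],[14,28,0],1],[[0,0,0],[17,34,0],1],[[0,0,0],[18,36,0],1],[[0,0,0],[18,36,0],1],[[0,0,0],[18,36,0],1],[[0,0,0],[18,36,0],1],[[0,0,0],[18,36,0],1],[[0,0,0],[18,36,0],1],[[0,0,0],[18,36,0],1],[[0,0,0],[17,34,0],1],[[0,0,0],[14,30,0],1]]}}

```text
t: 29.28
tcp_pos: [0.4789, 0.3504, 0.2339]
tool_rot: [0.001, 1.0, -0.0, -0.002]
force: [0.1, -0.3, -0.3]
finger_gap: 0.361
gripper_force: 30.4
```

>>> {"op": "play_rows", "data": {"rows": [[[0,0,0],[8,17,0],1],[[0,0,0],[0,2,0],1],[[0,0,0],[0,0,0],1],[[0,0,0],[0,0,0],1],[[0,0,0],[0,0,0],1]]}}

```text
t: 29.7
tcp_pos: [0.4747, 0.3662, 0.2343]
tool_rot: [0.001, 1.0, -0.0, -0.0]
force: [-0.2, 0.2, 0.4]
finger_gap: 0.364
gripper_force: 30.4
```

Descend, release, rise and check.

>>> {"op": "play_rows", "data": {"rows": [[[0,0,0],[1,1,20],1],[[0,0,0],[0,0,25],1],[[0,0,0],[0,0,22],1],[[0,0,0],[0,0,12],1],[[0,0,0],[0,0,6],1],[[0,0,0],[0,0,0],1],[[0,0,0],[0,0,0],1],[[0,0,0],[0,0,0],1]]}}

```text
t: 30.37
tcp_pos: [0.4748, 0.3682, 0.1508]
tool_rot: [0.001, 1.0, 0.0, 0.001]
force: [0.4, 0.0, 0.8]
finger_gap: 0.366
gripper_force: 30.4
```

>>> {"op": "play_rows", "data": {"rows": [[[0,0,0],[0,0,0],0.4],[[0,0,0],[0,0,0],0.2],[[0,0,0],[0,0,0],0],[[0,0,0],[0,0,0],0],[[0,0,0],[0,0,0],0],[[0,0,0],[0,0,-20],0],[[0,0,0],[0,0,-35],0],[[0,0,0],[0,0,-25],0],[[0,0,0],[0,0,0],0],[[0,0,0],[0,0,0],0]]}}

```text
t: 31.2
tcp_pos: [0.4746, 0.3688, 0.2317]
tool_rot: [0.0, 1.0, 0.001, 0.002]
force: [0.5, -0.2, -0.2]
finger_gap: 1.002
gripper_force: 0.0
```

```bash
python3 - <<'E'
from rim import *
from small import choc
s=sense();print(s["tcp_pos"],s["tool_rot"],s["finger_gap"])
rim(np.array((.474,.367))); choc("orange",(.653,-.2))
S=shot("scene");u,v=np.int32(proj("scene",[.474,.367,.03])[0]);cv2.imwrite("pics/jar.png",cv2.resize(S[0][v-50:v+40,u-45:u+45,::-1],(450,450),interpolation=2))
E
```

```text
[0.47455237 0.36883487 0.23166283] [6.38673132e-05 9.99997602e-01 9.87971695e-04 1.95332382e-03] 1.002337298887676
scene 60 [0.4757 0.3666] 0.0292
orange scene ctr [ 0.654  -0.1956] size [0.0322 0.0327] ang of side0 69.7 cloud [ 0.6545 -0.1993  0.0182] 86
```

View pics/jar.png

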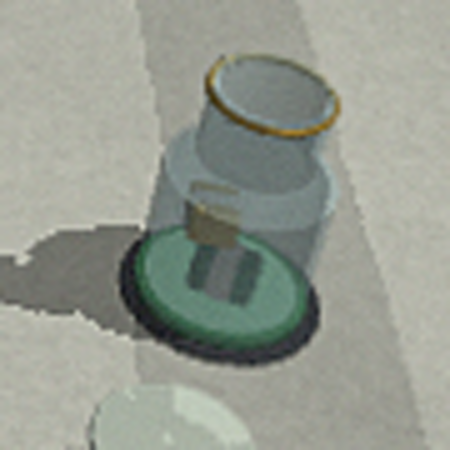

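Both the green (crop 225,270) and the gold (crop 213,215) chocolates lie in the jar. Next is orange.

>>> {"op": "play_rows", "data": {"rows": [[[0,0,0],[-5,-17,0],0],[[0,0,0],[-9,-29,0],0],[[0,0,0],[-11,-35,0],0],[[0,0,0],[-12,-38,0],0],[[0,0,0],[-12,-38,0],0],[[0,0,0],[-12,-38,0],0],[[0,0,0],[-12,-38,0],0],[[0,0,0],[-12,-38,0],0],[[0,0,0],[-12,-38,0],0],[[0,0,0],[-12,-38,0],0],[[0,0,0],[-12,-38,0],0],[[0,0,0],[-12,-38,0],0]]}}

```text
t: 32.35
tcp_pos: [0.6058, -0.0565, 0.2279]
tool_rot: [0.0, 1.0, 0.001, -0.002]
force: [0.4, 0.3, 0.0]
finger_gap: 1.001
gripper_force: 0.0
```

>>> {"op": "play_rows", "data": {"rows": [[[0,0,0],[-12,-38,0],0],[[0,0,0],[-12,-38,0],0],[[0,0,0],[-12,-38,0],0],[[0,0,0],[-7,-22,15],0],[[0,0,0],[-3,-8,20],0],[[0,0,6.5],[0,0,20],0],[[0,0,6.5],[0,0,25],0],[[0,0,6.5],[0,0,25],0],[[0,0,6.5],[0,0,20],0],[[0,0,0],[0,0,0],0],[[0,0,0],[0,0,0],0],[[0,0,0],[0,0,0],0]]}}

```text
t: 33.35
tcp_pos: [0.6528, -0.1989, 0.1049]
tool_rot: [0.224, 0.975, -0.0, 0.0]
force: [0.1, 0.1, 0.6]
finger_gap: 0.999
gripper_force: 0.0
```

>>> {"op": "play_rows", "data": {"rows": [[[0,0,0],[0,0,20],0],[[0,0,0],[0,0,25],0],[[0,0,0],[0,0,25],0],[[0,0,0],[0,0,15],0],[[0,0,0],[0,0,4],0],[[0,0,0],[0,0,0],0],[[0,0,0],[0,0,0],0.3],[[0,0,0],[0,0,0],0.4]]}}

```text
t: 34.02
tcp_pos: [0.6539, -0.1995, 0.0177]
tool_rot: [0.225, 0.974, -0.0, 0.002]
force: [-0.4, 0.1, -0.5]
finger_gap: 0.743
gripper_force: 0.0
```

>>> {"op": "play_rows", "data": {"rows": [[[0,0,0],[0,0,0],1],[[0,0,0],[0,0,0],1],[[0,0,0],[0,0,0],1],[[0,0,0],[0,0,0],1],[[0,0,0],[0,0,0],1],[[0,0,0],[0,0,0],1]]}}

```text
t: 34.52
tcp_pos: [0.6531, -0.1991, 0.0167]
tool_rot: [0.225, 0.974, -0.0, 0.001]
force: [-0.3, 0.4, 6.2]
finger_gap: 0.269
gripper_force: 30.4
```

>>> {"op": "play_rows", "data": {"rows": [[[0,0,0],[0,0,-15],1],[[0,0,0],[0,0,-30],1],[[0,0,-6.5],[0,0,-35],1],[[0,0,-6.5],[0,0,-35],1],[[0,0,-6.5],[0,0,-35],1],[[0,0,-6.5],[0,0,-35],1],[[0,0,0],[3,9,-25],1],[[0,0,0],[7,22,-10],1],[[0,0,0],[11,35,0],1],[[0,0,0],[12,38,0],1],[[0,0,0],[12,38,0],1],[[0,0,0],[12,38,0],1]]}}

```text
t: 35.52
tcp_pos: [0.5943, -0.0174, 0.2364]
tool_rot: [0.001, 1.0, 0.0, -0.0]
force: [-0.3, -0.5, 0.1]
finger_gap: 0.268
gripper_force: 29.7
```

>>> {"op": "play_rows", "data": {"rows": [[[0,0,0],[12,38,0],1],[[0,0,0],[12,38,0],1],[[0,0,0],[12,38,0],1],[[0,0,0],[12,38,0],1],[[0,0,0],[12,38,0],1],[[0,0,0],[12,38,0],1],[[0,0,0],[12,38,0],1],[[0,0,0],[12,38,0],1],[[0,0,0],[12,38,0],1],[[0,0,0],[10,30,0],1],[[0,0,0],[4,14,0],1],[[0,0,0],[0,0,0],1]]}}

```text
t: 36.52
tcp_pos: [0.472, 0.3701, 0.2361]
tool_rot: [-0.002, 1.0, 0.0, 0.0]
force: [1.0, -0.2, -0.7]
finger_gap: 0.271
gripper_force: 29.7
```

>>> {"op": "play_rows", "data": {"rows": [[[0,0,0],[0,0,0],1],[[0,0,0],[0,0,0],1],[[0,0,0],[0,0,0],1]]}}

```text
t: 36.77
tcp_pos: [0.4743, 0.3656, 0.2358]
tool_rot: [0.001, 1.0, -0.0, -0.0]
force: [0.4, -0.0, -0.5]
finger_gap: 0.27
gripper_force: 29.7
```

>>> {"op": "play_rows", "data": {"rows": [[[0,0,0],[0,1,20],1],[[0,0,0],[0,0,25],1],[[0,0,0],[0,0,22],1],[[0,0,0],[0,0,12],1],[[0,0,0],[0,0,7],1],[[0,0,0],[0,0,0],1],[[0,0,0],[0,0,0],1],[[0,0,0],[0,0,0],1]]}}

```text
t: 37.43
tcp_pos: [0.4747, 0.3681, 0.1508]
tool_rot: [0.001, 1.0, 0.0, 0.001]
force: [0.1, 0.1, -0.2]
finger_gap: 0.272
gripper_force: 29.7
```

>>> {"op": "play_rows", "data": {"rows": [[[0,0,0],[0,0,0],0.5],[[0,0,0],[0,0,0],0.2],[[0,0,0],[0,0,0],0],[[0,0,0],[0,0,0],0],[[0,0,0],[0,0,0],0],[[0,0,0],[0,0,-20],0],[[0,0,0],[0,0,-35],0],[[0,0,0],[0,0,-25],0],[[0,0,0],[0,0,0],0],[[0,0,0],[0,0,0],0]]}}

```text
t: 38.27
tcp_pos: [0.4746, 0.3688, 0.2317]
tool_rot: [0.0, 1.0, 0.001, 0.002]
force: [0.0, -0.4, -0.8]
finger_gap: 0.999
gripper_force: 0.0
```

```bash
cat > bis.py <<'E'
from h import *
from disc import disc
def bis(views=("scene","top")):
    for n in views:
        X=shot(n)
        for c in((.456,-.216),(.461,-.31),(.489,-.4)):
            u,v=np.int32(proj(n,[*c,.017])[0]);b=blob(X[2],(u-18,v-16,u+18,v+16),(5,60,20),(20,255,88))
            if b is None or len(b)<15: print(n,c,"none");continue
            P=plane(n,cv2.convexHull(b)[:,0],.017)
            print(n,c,(np.r_[cv2.minEnclosingCircle(P[:,:2].astype(np.float32))[0],circ(P)[0],circ(P)[1]]).round(4))
E
python3 - <<'E'
from rim import *
from bis import *
s=sense();print(s["tcp_pos"],s["tool_rot"],s["finger_gap"])
rim(np.array((.474,.367))); bis()
S=shot("scene");u,v=np.int32(proj("scene",[.474,.367,.03])[0])
cv2.imwrite("pics/jar2.png",np.hstack([cv2.resize(S[0][v-50:v+40,u-45:u+45,::-1],(360,360),interpolation=2),cv2.resize(S[0][150:240,190:300,::-1],(440,360),interpolation=2)]))
E
```

```text
[0.47455861 0.36883149 0.23165484] [8.04771262e-05 9.99997610e-01 9.85478662e-04 1.95017038e-03] 0.9985947681511421
scene 62 [0.4757 0.3667] 0.0292
scene (0.456, -0.216) [ 0.4622 -0.2091  0.4638 -0.2103  0.0321]
scene (0.461, -0.31) [ 0.4667 -0.304   0.4677 -0.3042  0.0327]
scene (0.489, -0.4) [ 0.498  -0.396   0.4965 -0.3942  0.0325]
top (0.456, -0.216) [ 0.4492 -0.2199  0.4502 -0.2197  0.0295]
top (0.461, -0.31) [ 0.455  -0.3138  0.4544 -0.3136  0.0296]
top (0.489, -0.4) [ 0.4813 -0.4048  0.4825 -0.4044  0.0293]
```

View pics/jar2.png

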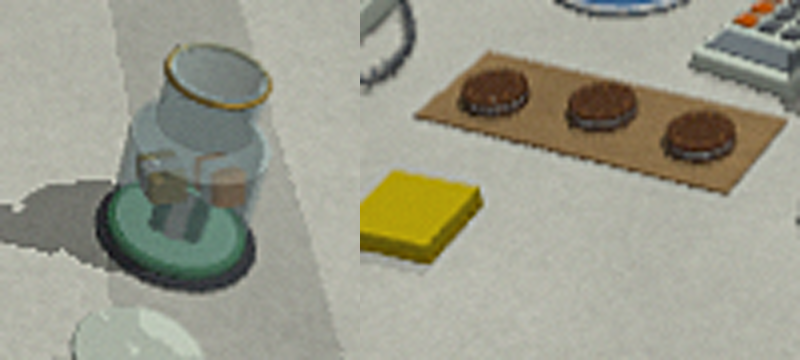

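All three chocolates lie in the jar. The biscuits lie flat on the card at scene (274,184), (250,177) and (223,173). Biscuit 0 is first, being nearest the plate.

>>> {"op": "play_rows", "data": {"rows": [[[0,0,0],[1,-17,0],0],[[0,0,0],[1,-30,0],0],[[0,0,0],[1,-38,0],0],[[0,0,0],[1,-38,0],0],[[0,0,0],[1,-38,0],0],[[0,0,0],[1,-38,0],0],[[0,0,0],[1,-38,0],0],[[0,0,0],[1,-38,0],0],[[0,0,0],[1,-38,0],0],[[0,0,0],[1,-38,0],0],[[0,0,0],[1,-38,0],0],[[0,0,0],[1,-38,0],0]]}}

```text
t: 39.47
tcp_pos: [0.4604, -0.0603, 0.2287]
tool_rot: [0.0, 1.0, 0.0, -0.001]
force: [-0.1, 0.1, -0.2]
finger_gap: 1.0
gripper_force: 0.0
```

>>> {"op": "play_rows", "data": {"rows": [[[0,0,0],[1,-38,0],0],[[0,0,0],[1,-38,0],0],[[0,0,0],[1,-38,0],0],[[0,0,0],[1,-30,15],0],[[0,0,0],[1,-14,20],0.1],[[0,0,0],[1,0,25],0.15],[[0,0,0],[1,0,25],0.15],[[0,0,0],[1,0,25],0.15],[[0,0,0],[0,0,20],0.15],[[0,0,0],[0,0,0],0.15],[[0,0,0],[0,0,0],0.15],[[0,0,0],[0,0,0],0.15]]}}

```text
t: 40.47
tcp_pos: [0.4537, -0.2169, 0.1]
tool_rot: [0.0, 1.0, -0.0, 0.0]
force: [0.4, 0.0, -0.1]
finger_gap: 0.849
gripper_force: 0.0
```

>>> {"op": "play_rows", "data": {"rows": [[[0,0,0],[-1,0,20],0.15],[[0,0,0],[0,0,25],0.15],[[0,0,0],[0,0,22],0.15],[[0,0,0],[0,0,13],0.15],[[0,0,0],[0,0,6],0.15],[[0,0,0],[0,0,1],0.15],[[0,0,0],[0,0,0],0.15],[[0,0,0],[0,0,0],0.15]]}}

```text
t: 41.13
tcp_pos: [0.4553, -0.2173, 0.014]
tool_rot: [0.0, 1.0, -0.001, 0.001]
force: [0.5, 0.1, 0.1]
finger_gap: 0.847
gripper_force: 0.0
```

>>> {"op": "play_rows", "data": {"rows": [[[0,0,0],[0,0,0],1],[[0,0,0],[0,0,0],1],[[0,0,0],[0,0,0],1],[[0,0,0],[0,0,0],1],[[0,0,0],[0,0,0],1]]}}

```text
t: 41.55
tcp_pos: [0.4552, -0.2172, 0.0142]
tool_rot: [0.0, 1.0, -0.001, 0.001]
force: [0.1, -0.1, 6.6]
finger_gap: 0.632
gripper_force: 30.3
```

>>> {"op": "play_rows", "data": {"rows": [[[0,0,0],[0,0,-10],1],[[0,0,0],[0,0,-20],1],[[0,0,0],[0,8,-20],1],[[0,0,0],[0,20,-10],1],[[0,0,0],[0,30,0],1],[[0,0,0],[0,33,0],1],[[0,0,0],[0,33,0],1],[[0,0,0],[0,33,0],1],[[0,0,0],[1,24,0],1],[[0,0,0],[0,10,0],1],[[0,0,0],[0,0,0],1],[[0,0,0],[0,0,0],1]]}}

```text
t: 42.55
tcp_pos: [0.4542, -0.026, 0.0733]
tool_rot: [-0.001, 1.0, -0.0, 0.001]
force: [0.1, -0.2, -0.7]
finger_gap: 0.64
gripper_force: 31.8
```

>>> {"op": "play_rows", "data": {"rows": [[[0,0,0],[0,0,0],1],[[0,0,0],[0,0,0],1],[[0,0,0],[0,0,0],1]]}}

```text
t: 42.8
tcp_pos: [0.4539, -0.027, 0.0728]
tool_rot: [0.001, 1.0, -0.0, 0.0]
force: [-0.1, 0.1, 0.4]
finger_gap: 0.63
gripper_force: 31.8
```

```bash
python3 - <<'E'
from bis import *
print(sense()["tcp_pos"],sense()["finger_gap"])
bis(("scene",))
E
```

```text
[ 0.45394946 -0.02703274  0.07275889] 0.629959747808551
scene (0.456, -0.216) [ 0.4703 -0.2294  0.4683 -0.2239  0.0691]
scene (0.461, -0.31) [ 0.4722 -0.3066  0.4775 -0.3074  0.0746]
scene (0.489, -0.4) [ 0.5015 -0.3615  0.4924 -0.3582  0.0617]
```

>>> {"op": "play_rows", "data": {"rows": [[[0,0,0],[0,0,15],1],[[0,0,0],[0,0,18],1],[[0,0,0],[0,0,12],1],[[0,0,0],[0,0,5],1],[[0,0,0],[0,0,2],1],[[0,0,0],[0,0,1],1],[[0,0,0],[0,0,0],1],[[0,0,0],[0,0,0],1],[[0,0,0],[0,0,0],1]]}}

```text
t: 43.6
tcp_pos: [0.4539, -0.0259, 0.0203]
tool_rot: [0.0, 1.0, -0.0, 0.001]
force: [0.4, 0.5, 0.0]
finger_gap: 0.637
gripper_force: 31.8
```

>>> {"op": "play_rows", "data": {"rows": [[[0,0,0],[0,0,1],1],[[0,0,0],[0,0,1],1],[[0,0,0],[0,0,0],1],[[0,0,0],[0,0,0],1]]}}

```text
t: 43.93
tcp_pos: [0.4538, -0.0258, 0.0183]
tool_rot: [0.0, 1.0, -0.0, 0.001]
force: [-0.1, 0.1, 5.7]
finger_gap: 0.637
gripper_force: 32.4
```

>>> {"op": "play_rows", "data": {"rows": [[[0,0,0],[0,0,0],0.2],[[0,0,0],[0,0,0],0.1],[[0,0,0],[0,0,0],0.1],[[0,0,0],[0,0,0],0.1],[[0,0,0],[0,0,-15],0.1],[[0,0,0],[0,0,-30],0.1],[[0,0,0],[0,0,-35],0.1],[[0,0,0],[0,0,-10],0.1],[[0,0,0],[0,0,0],0.1],[[0,0,0],[0,0,0],0.1]]}}

```text
t: 44.77
tcp_pos: [0.4537, -0.0258, 0.1081]
tool_rot: [0.0, 1.0, -0.0, 0.001]
force: [0.7, -0.0, -0.0]
finger_gap: 0.903
gripper_force: 0.0
```

```bash
python3 - <<'E'
from bis import *
print(sense()["tcp_pos"])
bis()
S=shot("scene");u,v=np.int32(proj("scene",[.4545,-.0267,.02])[0]);b=blob(S[2],(u-20,v-18,u+20,v+18),(0,60,15),(20,255,95))
print("stacked",circ(plane("scene",cv2.convexHull(b)[:,0],.021)),cv2.minEnclosingCircle(plane("scene",b,.021)[:,:2].astype(np.float32)))
T=shot("top")
cv2.imwrite("pics/st.png",np.hstack([cv2.resize(S[0][150:240,200:360,::-1],(480,270),interpolation=2),cv2.resize(T[0][165:240,360:480,::-1],(300,270),interpolation=2)]))
E
```

```text
[ 0.45371488 -0.02579002  0.10805098]
scene (0.456, -0.216) [ 0.4703 -0.2294  0.4725 -0.2281  0.0732]
scene (0.461, -0.31) [ 0.4718 -0.3071  0.4771 -0.315   0.0806]
scene (0.489, -0.4) [ 0.4832 -0.3769  0.482  -0.3789  0.0473]
top (0.456, -0.216) none
top (0.461, -0.31) [ 0.4567 -0.3114  0.4558 -0.3116  0.0302]
top (0.489, -0.4) [ 0.4781 -0.3963  0.4801 -0.402   0.0262]
stacked (array([ 0.4602494 , -0.02002783]), np.float64(0.030693337746551225)) ((0.460898220539093, -0.021607449278235435), 0.03314042463898659)
```

View pics/st.png

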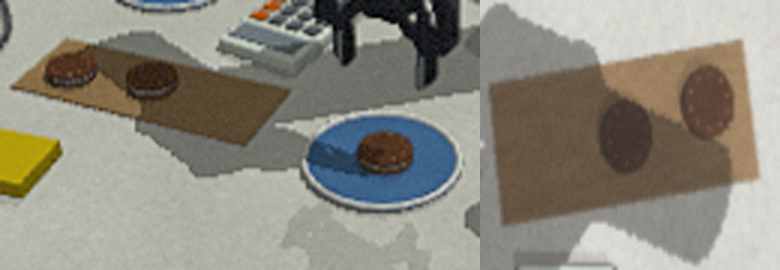

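Biscuit 0 lies flat in the middle of the plate at scene (328,201). The others are still at top (418,202) and (451,193). Biscuit 1 next.

>>> {"op": "play_rows", "data": {"rows": [[[0,0,0],[0,-15,0],0.1],[[0,0,0],[-1,-28,0],0.1],[[0,0,0],[-1,-34,0],0.15],[[0,0,0],[-1,-36,0],0.15],[[0,0,0],[-1,-36,0],0.15],[[0,0,0],[-1,-36,0],0.15],[[0,0,0],[-1,-36,0],0.15],[[0,0,0],[0,-34,0],0.15],[[0,0,0],[0,-20,0],0.15],[[0,0,0],[0,-9,0],0.15],[[0,0,0],[0,0,0],0.15],[[0,0,0],[0,0,0],0.15]]}}

```text
t: 45.97
tcp_pos: [0.4585, -0.3084, 0.1066]
tool_rot: [0.0, 1.0, 0.001, -0.001]
force: [-0.4, 0.1, 0.4]
finger_gap: 0.849
gripper_force: 0.0
```

>>> {"op": "play_rows", "data": {"rows": [[[0,0,0],[0,0,0],0.15],[[0,0,0],[0,0,0],0.15]]}}

```text
t: 46.13
tcp_pos: [0.4591, -0.3075, 0.1074]
tool_rot: [-0.001, 1.0, 0.001, -0.001]
force: [0.1, 0.5, -0.0]
finger_gap: 0.851
gripper_force: 0.0
```

>>> {"op": "play_rows", "data": {"rows": [[[0,0,0],[0,-3,20],0.15],[[0,0,0],[0,0,28],0.15],[[0,0,0],[0,0,25],0.15],[[0,0,0],[0,0,13],0.15],[[0,0,0],[0,0,6],0.15],[[0,0,0],[0,0,2],0.15],[[0,0,0],[0,0,0],0.15],[[0,0,0],[0,0,0],0.15]]}}

```text
t: 46.8
tcp_pos: [0.46, -0.3128, 0.0146]
tool_rot: [-0.0, 1.0, -0.001, 0.001]
force: [0.2, 0.5, 0.5]
finger_gap: 0.849
gripper_force: 0.0
```

>>> {"op": "play_rows", "data": {"rows": [[[0,0,0],[0,0,0],1],[[0,0,0],[0,0,0],1],[[0,0,0],[0,0,0],1],[[0,0,0],[0,0,0],1],[[0,0,0],[0,0,0],1]]}}

```text
t: 47.22
tcp_pos: [0.4601, -0.3132, 0.0153]
tool_rot: [0.0, 1.0, -0.001, 0.001]
force: [0.8, 2.1, 6.2]
finger_gap: 0.632
gripper_force: 30.8
```

>>> {"op": "play_rows", "data": {"rows": [[[0,0,0],[0,0,-10],1],[[0,0,0],[0,0,-20],1],[[0,0,0],[0,0,-25],1],[[0,0,0],[0,15,-20],1],[[0,0,0],[1,28,0],1],[[0,0,0],[1,34,0],1],[[0,0,0],[1,36,0],1],[[0,0,0],[1,36,0],1],[[0,0,0],[1,36,0],1],[[0,0,0],[1,36,0],1],[[0,0,0],[0,34,0],1],[[0,0,0],[0,22,0],1]]}}

```text
t: 48.22
tcp_pos: [0.4524, -0.033, 0.0895]
tool_rot: [-0.001, 1.0, 0.0, -0.0]
force: [-0.4, -0.3, 0.0]
finger_gap: 0.633
gripper_force: 31.7
```

>>> {"op": "play_rows", "data": {"rows": [[[0,0,0],[0,10,0],1],[[0,0,0],[0,0,0],1],[[0,0,0],[0,0,0],1],[[0,0,0],[0,0,0],1],[[0,0,0],[0,0,0],1]]}}

```text
t: 48.63
tcp_pos: [0.4542, -0.0273, 0.0889]
tool_rot: [0.001, 1.0, -0.0, 0.0]
force: [1.2, -0.1, 0.1]
finger_gap: 0.635
gripper_force: 31.7
```

>>> {"op": "play_rows", "data": {"rows": [[[0,0,0],[0,0,15],1],[[0,0,0],[0,0,18],1],[[0,0,0],[0,0,12],1],[[0,0,0],[0,0,5],1],[[0,0,0],[0,0,2],1],[[0,0,0],[0,0,0],1],[[0,0,0],[0,0,0],1],[[0,0,0],[0,0,0],1]]}}

```text
t: 49.3
tcp_pos: [0.454, -0.0261, 0.0373]
tool_rot: [0.0, 1.0, -0.0, 0.001]
force: [0.2, -0.9, -0.7]
finger_gap: 0.63
gripper_force: 31.8
```

>>> {"op": "play_rows", "data": {"rows": [[[0,0,0],[0,0,1],1],[[0,0,0],[0,0,1],1],[[0,0,0],[0,0,0],1],[[0,0,0],[0,0,0],1]]}}

```text
t: 49.63
tcp_pos: [0.4535, -0.0257, 0.0349]
tool_rot: [0.0, 1.0, -0.0, 0.0]
force: [0.3, 0.4, -0.0]
finger_gap: 0.637
gripper_force: 31.8
```

>>> {"op": "play_rows", "data": {"rows": [[[0,0,0],[0,0,1],1],[[0,0,0],[0,0,0.6],1],[[0,0,0],[0,0,0],1],[[0,0,0],[0,0,0],1]]}}

```text
t: 49.97
tcp_pos: [0.4536, -0.0257, 0.0333]
tool_rot: [0.0, 1.0, -0.0, 0.0]
force: [0.1, 0.1, 2.5]
finger_gap: 0.633
gripper_force: 32.1
```

>>> {"op": "play_rows", "data": {"rows": [[[0,0,0],[0,0,0],0.2],[[0,0,0],[0,0,0],0.1],[[0,0,0],[0,0,0],0.1],[[0,0,0],[0,0,0],0.1],[[0,0,0],[0,0,-15],0.1],[[0,0,0],[0,0,-30],0.1],[[0,0,0],[0,0,-30],0.1],[[0,0,0],[-1,-15,-5],0.1],[[0,0,0],[-3,-28,0],0.1],[[0,0,0],[-3,-34,0],0.15],[[0,0,0],[-3,-36,0],0.15],[[0,0,0],[-3,-36,0],0.15]]}}

```text
t: 50.97
tcp_pos: [0.4663, -0.1759, 0.1133]
tool_rot: [-0.0, 1.0, 0.0, 0.0]
force: [0.9, -0.4, 0.2]
finger_gap: 0.855
gripper_force: 0.0
```

>>> {"op": "play_rows", "data": {"rows": [[[0,0,0],[-4,-36,0],0.15],[[0,0,0],[-4,-36,0],0.15],[[0,0,0],[-4,-36,0],0.15],[[0,0,0],[-4,-36,0],0.15],[[0,0,0],[-4,-36,0],0.15],[[0,0,0],[-2,-30,0],0.15],[[0,0,0],[0,-16,0],0.15],[[0,0,0],[0,0,0],0.15],[[0,0,0],[0,0,0],0.15],[[0,0,0],[0,0,0],0.15]]}}

```text
t: 51.8
tcp_pos: [0.4877, -0.3989, 0.1126]
tool_rot: [0.0, 1.0, 0.001, -0.001]
force: [0.2, -0.0, -0.4]
finger_gap: 0.851
gripper_force: 0.0
```

```bash
python3 - <<'E'
from bis import *
print(sense()["tcp_pos"])
S=shot("scene");u,v=np.int32(proj("scene",[.4545,-.0267,.03])[0])
cv2.imwrite("pics/st2.png",np.hstack([cv2.resize(S[0][v-30:v+30,u-40:u+40,::-1],(400,300),interpolation=2),cv2.resize(S[0][150:210,190:270,::-1],(400,300),interpolation=2)]))
E
```

```text
[ 0.48766635 -0.39889162  0.11255441]
```

View pics/st2.png

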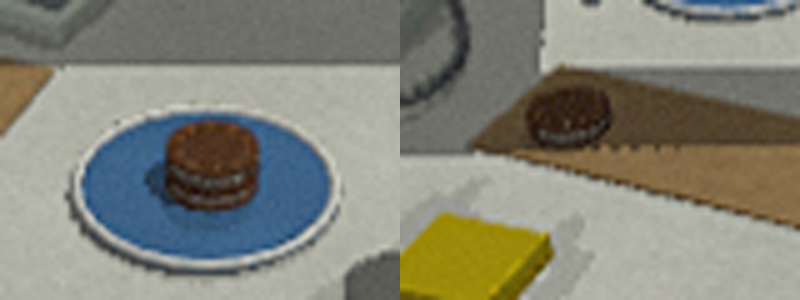

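The two biscuits are stacked squarely at scene crop (212,165), and the third is unmoved at (224,173). I pick it up.

>>> {"op": "play_rows", "data": {"rows": [[[0,0,0],[0,-1,22],0.15],[[0,0,0],[0,0,28],0.15],[[0,0,0],[0,0,25],0.15],[[0,0,0],[0,0,14],0.15],[[0,0,0],[0,0,7],0.15],[[0,0,0],[0,0,2],0.15],[[0,0,0],[0,0,0],0.15],[[0,0,0],[0,0,0],0.15]]}}

```text
t: 52.52
tcp_pos: [0.4891, -0.4022, 0.0163]
tool_rot: [0.0, 1.0, -0.001, 0.001]
force: [0.6, -0.7, 0.1]
finger_gap: 0.85
gripper_force: 0.0
```

>>> {"op": "play_rows", "data": {"rows": [[[0,0,0],[0,0,0],1],[[0,0,0],[0,0,0],1],[[0,0,0],[0,0,0],1],[[0,0,0],[0,0,0],1],[[0,0,0],[0,0,0],1]]}}

```text
t: 52.93
tcp_pos: [0.4892, -0.4026, 0.0171]
tool_rot: [0.0, 1.0, -0.001, 0.001]
force: [-0.3, 1.1, 5.3]
finger_gap: 0.629
gripper_force: 30.8
```

>>> {"op": "play_rows", "data": {"rows": [[[0,0,0],[0,0,0],0.2],[[0,0,0],[0,0,0],0.15],[[0,0,0],[0,0,0],0.15],[[0,0,0],[1,0,3],0.15],[[0,0,0],[0,0,0],0.15],[[0,0,0],[0,0,0],1],[[0,0,0],[0,0,0],1],[[0,0,0],[0,0,0],1],[[0,0,0],[0,0,0],1],[[0,0,0],[0,0,0],1]]}}

```text
t: 53.77
tcp_pos: [0.4874, -0.4018, 0.0122]
tool_rot: [0.0, 1.0, -0.0, 0.0]
force: [-0.1, 0.1, 0.6]
finger_gap: 0.637
gripper_force: 31.7
```

>>> {"op": "play_rows", "data": {"rows": [[[0,0,0],[0,0,-10],1],[[0,0,0],[0,0,-22],1],[[0,0,0],[0,0,-28],1],[[0,0,0],[0,8,-25],1],[[0,0,0],[2,20,-5],1],[[0,0,0],[3,30,0],1],[[0,0,0],[3,36,0],1],[[0,0,0],[3,36,0],1],[[0,0,0],[3,36,0],1],[[0,0,0],[3,36,0],1],[[0,0,0],[3,36,0],1],[[0,0,0],[4,36,0],1]]}}

```text
t: 54.77
tcp_pos: [0.4634, -0.1263, 0.1029]
tool_rot: [0.0, 1.0, -0.0, 0.001]
force: [0.1, -0.7, -0.5]
finger_gap: 0.637
gripper_force: 31.8
```

>>> {"op": "play_rows", "data": {"rows": [[[0,0,0],[4,36,0],1],[[0,0,0],[3,33,0],1],[[0,0,0],[2,22,0],1],[[0,0,0],[1,10,0],1],[[0,0,0],[0,0,0],1],[[0,0,0],[0,0,0],1],[[0,0,0],[0,0,0],1],[[0,0,0],[0,0,0],1]]}}

```text
t: 55.43
tcp_pos: [0.4544, -0.0283, 0.1022]
tool_rot: [0.001, 1.0, -0.0, 0.001]
force: [-0.3, -0.3, -0.9]
finger_gap: 0.638
gripper_force: 31.8
```

Lower by 54 to about 0.048, then creep.

>>> {"op": "play_rows", "data": {"rows": [[[0,0,0],[0,1,15],1],[[0,0,0],[0,0,18],1],[[0,0,0],[0,0,13],1],[[0,0,0],[0,0,6],1],[[0,0,0],[0,0,2],1],[[0,0,0],[0,0,0],1],[[0,0,0],[0,0,0],1],[[0,0,0],[0,0,0],1]]}}

```text
t: 56.1
tcp_pos: [0.454, -0.0261, 0.0487]
tool_rot: [0.0, 1.0, -0.0, 0.001]
force: [-0.3, 0.1, 0.2]
finger_gap: 0.636
gripper_force: 31.8
```

>>> {"op": "play_rows", "data": {"rows": [[[0,0,0],[0,0,1],1],[[0,0,0],[0,0,1],1],[[0,0,0],[0,0,0],1],[[0,0,0],[0,0,0],1]]}}

```text
t: 56.43
tcp_pos: [0.4536, -0.0257, 0.0463]
tool_rot: [0.0, 1.0, -0.0, 0.0]
force: [-1.3, 0.5, -0.6]
finger_gap: 0.638
gripper_force: 31.8
```

>>> {"op": "play_rows", "data": {"rows": [[[0,0,0],[0,0,1],1],[[0,0,0],[0,0,0.8],1],[[0,0,0],[0,0,0],1],[[0,0,0],[0,0,0],1]]}}

```text
t: 56.77
tcp_pos: [0.4534, -0.0257, 0.0442]
tool_rot: [0.0, 1.0, 0.0, -0.0]
force: [0.4, 0.3, 0.1]
finger_gap: 0.639
gripper_force: 31.8
```

>>> {"op": "play_rows", "data": {"rows": [[[0,0,0],[0,0,0.7],1],[[0,0,0],[0,0,0],1],[[0,0,0],[0,0,0],1]]}}

```text
t: 57.02
tcp_pos: [0.4535, -0.0257, 0.0441]
tool_rot: [0.0, 1.0, -0.0, 0.0]
force: [-0.7, 0.3, 5.3]
finger_gap: 0.637
gripper_force: 32.3
```

Contact. Release, rise clear and check everything.

>>> {"op": "play_rows", "data": {"rows": [[[0,0,0],[0,0,0],0.2],[[0,0,0],[0,0,0],0.1],[[0,0,0],[0,0,0],0],[[0,0,0],[0,0,0],0],[[0,0,0],[0,0,-15],0],[[0,0,0],[0,0,-30],0],[[0,0,0],[0,0,-35],0],[[0,0,0],[0,0,-35],0],[[0,0,0],[0,0,-35],0],[[0,0,0],[0,0,-10],0],[[0,0,0],[0,0,0],0],[[0,0,0],[0,0,0],0]]}}

```text
t: 58.02
tcp_pos: [0.4534, -0.0257, 0.2039]
tool_rot: [0.0, 1.0, -0.0, 0.001]
force: [0.6, -0.1, -0.9]
finger_gap: 1.001
gripper_force: 0.0
```

```bash
python3 - <<'E'
from rim import *
from tb import tumbler
rim(np.array((.474,.367))); tumbler((.46,.166),.01,.16)
S=shot("scene");u,v=np.int32(proj("scene",[.4545,-.0267,.03])[0])
d=deep("scene",[(u,v-2),(u,v-5)],S[1]);print(d)
cv2.imwrite("pics/fin.png",np.hstack([cv2.resize(S[0][v-35:v+35,u-30:u+30,::-1],(300,350),interpolation=2),cv2.resize(S[0][140:300,340:520,::-1],(394,350),interpolation=2)]))
E
```

```text
scene 67 [0.4754 0.3668] 0.0292
scene blue 646 (array([0.46003192, 0.1661419 ]), np.float64(0.028409148423419676)) 0.0151 0.1286
[[ 0.46458988 -0.02435415  0.04561257]
 [ 0.45649699 -0.02894332  0.04966119]]
```

View pics/fin.png

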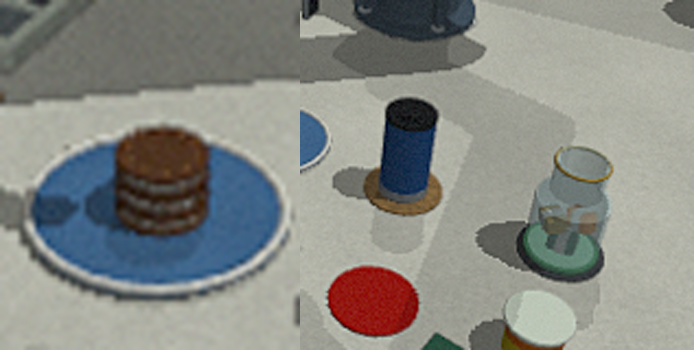

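The biscuits stand in one neat stack of three on the plate. The tumbler is centred on the cork, and the jar with the chocolates is centred on the slate.

```bash
python3 -c "
from station import *
print(sign_off())"
```

```text
the job is handed in; nothing more can be done
None
```

I handed the job in at about 58 s of robot time; `sign_off()` gave no verdict. In the last images the tumbler is upright on the cork coaster and the jar on the slate, with the green, gold and orange chocolates in it (no red one was there). All three biscuits are in one stack in the middle of the plate.

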